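# Fill the socket block and hold the magnifier over it

## Task

Put the two loose deep sockets upright into the block, each fully down in the end bore that fits it, and let go of them. Then pick up the magnifier by its handle, carry it over the tool rack and finish while still holding it, steady and level, about 15 mm above the tops of the three sockets: lens centred on the row, long side along the row (handle towards either end), touching neither sockets nor block. Leave everything else where it is, do not bump the rack or the seated sockets with the magnifier, and do not put it down at the end.

Things in the scene. Friction and masses are not known exactly. Their poses are not given: they have to be found in the camera images.
- block: pale wooden socket block, fixed to the table, 50 (x) x 132 (y) x 30 mm tall, with three blind bores in a row along its y axis, 38 mm apart: 18 mm dia at its -y end, 23 mm in the middle, 28 mm at its +y end, each 20 mm deep with a 2 mm chamfer. A seated socket stands on the bore's floor, 10 mm above the table, and its top is then 70 mm above the table. Origin at the centre of the underside, z up; the row runs along y
- small_bore (a point): centre of the mouth of the 18 mm bore (block's -y end), 30 mm above the table
- large_bore (a point): centre of the mouth of the 28 mm bore (block's +y end), 30 mm above the table
- row_mid (a point): centre of the mouth of the middle 23 mm bore, the middle of the row, 30 mm above the table
- small_socket: the small loose deep socket: a plain steel cylinder 15 mm in diameter and 60 mm tall, standing upright. Origin at the centre of its underside, z up along its axis. Fits the 18 mm bore. It and the large one stand on the table between robot and block, either of them on either side
- large_socket: the large loose deep socket: a plain steel cylinder 25 mm in diameter and 60 mm tall, standing upright. Origin at the centre of its underside, z up along its axis. Fits the 28 mm bore
- mid_socket: the middle deep socket: a plain steel cylinder 20 mm in diameter and 60 mm tall, standing upright. Origin at the centre of its underside, z up along its axis; it already stands in the middle bore and stays there
- magnifier: hand magnifier lying flat on the table, other side of the rack: rectangular black frame with a clear lens, 110 mm (x) x 64 mm (y), 8 mm thick; on its short -x side a 12 mm steel neck, then a straight black handle 18 mm wide (y) and 20 mm tall, running from 63 to 163 mm from the lens centre. Underside of frame and handle flush. Origin at the lens centre, on the underside; x points away from the handle, z up. About 110 g
- handle_grip (a point): point on the magnifier's handle 88 mm from the lens centre, 10 mm above the underside, close to its balance point (within 10 mm): the place to grip it
- rack: fixed plywood rack full of upright folded pocket tools, 420 (x) x 60 (y) mm, 100 mm tall at its highest, standing in the middle of the table between magnifier and block. Origin at the centre of the underside; long along x
- can: bystander, not to be disturbed: aluminium drink can, 66 dia x 120 tall, stands upright beyond the rack's far end. Origin at the centre of its underside
- dome: bystander, not to be disturbed: white ceramic dome with a knob, 110 dia x 98 tall. Origin at the centre of its underside
- folder1: bystander, not to be disturbed: folded pocket tool, steel, 95 x 27 x 18 tall, lying flat. Origin at the centre of its underside
- folder2: bystander, not to be disturbed: folded pocket tool, black handles, 100 x 27 x 18 tall, lying flat. Origin at the centre of its underside
- case: bystander, not to be disturbed: black hard plastic case, 115 x 60 x 32 tall, with a steel latch. Origin at the centre of its underside
- pliers: bystander, not to be disturbed: pliers with rubber grips, about 170 long x 60 wide x 16 tall, lying flat (origin at the pivot)
- plate: bystander, not to be disturbed: white ceramic plate, 170 dia x 18 tall. Origin at the centre of its underside
Not all that is in view belongs to the job. There is more than one size of the block; the one meant has the size given above. What is shaped like the magnifier but pink is not meant.

How it is judged:
On the way:
1. both loose sockets stand fully down in their own bores beside the middle one, let go (horizontal distance between small_socket and small_bore below 0.005 m and z of each of small_socket, large_socket, mid_socket in the frame of block below 0.014 m and angle between each of small_socket, large_socket, mid_socket's own z axis and vertical below 0.12 rad and horizontal distance between large_socket and large_bore below 0.005 m and horizontal distance between mid_socket and row_mid below 0.005 m and contact force between each of small_socket, mid_socket, large_socket and the fingers below 0.05 N), for 0.2 s.
At the end, for the whole second after the job is handed in: Sockets down in their bores (5 mm sideways, 4 mm high, 0.12 rad), let go. Fingers hold the magnifier still, touching no socket, block or rack: lens within 13 mm of the row's middle along and across, 3.5 to 28 mm above the tops, tilt under 0.14 rad, long side within 0.18 rad of the row (all of step 1 and x of magnifier in the frame of block between -0.013 and 0.013 m and y of magnifier in the frame of block between -0.013 and 0.013 m and z of magnifier in the frame of block between 0.0735 and 0.098 m and angle between magnifier's own z axis and vertical below 0.14 rad and angle between the x axis of magnifier and the y axis of block, either way round below 0.18 rad and contact force between magnifier and small_socket below 0.05 N and contact force between magnifier and mid_socket below 0.05 N and contact force between magnifier and large_socket below 0.05 N and contact force between magnifier and block below 0.05 N and contact force between magnifier and rack below 0.05 N and contact force between magnifier and the fingers above 0.5 N and linear speed of magnifier below 0.02 m/s); the arm keeps its last pose, push and grip.
It fails at once if a bystander is moved by more than 30 mm (distance of any of can, dome, folder1, folder2, case, pliers, plate from where it was at the start of the episode above 0.03 m).
It fails at once if the magnifier bumps the rack with more than 3 N (contact force between magnifier and rack above 3 N).
It fails at once if the magnifier bumps a socket or the block with more than 3 N (contact force between magnifier and small_socket above 3 N or contact force between magnifier and mid_socket above 3 N or contact force between magnifier and large_socket above 3 N or contact force between magnifier and block above 3 N).
It also fails if it takes over 72 s, if anything falls off the work surface, if the arm or the gripper's body presses on something with over 40 N, if the wrist force passes 120 N, or if a joint passes its speed limit or range.

## Robot

A 6-joint arm with a two-finger parallel gripper is mounted at the origin on the work surface. World frame = base frame: x ahead of the robot, y to its left, z up, the work surface at z = 0. Lengths are in m, angles in rad, forces in N, time in s.
With the tool pointing down it reaches from about 0.35 to 0.975 m from the base axis. Payload 4.9 kg.
Tool frame: the origin (TCP) lies between the finger pads; the fingertips stand 22 mm ahead of it and the grasp point (between the pads) lies 3 mm ahead of it; z points along the fingers, y is the direction in which the jaws open and shut (so a half turn about z gives the same grasp; the last joint's range is limited). The gripper opens to 85 mm and grips with 20 to 120 N. Pads are 22 mm wide; open, the fingers measure 114 mm over their backs; the gripper's body (76 mm by 85 mm) begins 54 mm behind the grasp point. The pads swing forward as they close: fully open they stand 13 mm farther back than shut.
Start: joints at [-1.249, 0.053, 1.613, -0, 1.476, -0.119], TCP at [0.267, -0.565, 0.253] pointing down, gripper open.
Joint ranges: [-3.01, 3.01], [-1.01, 2.22], [0.06, 2.58], [-1.02, 4.17], [0.09, 2.62], [-3.14, 3.14]. Speed limits (rad/s): [2.57, 2.57, 3.14, 3.14, 3.14, 3.14].

## Interface

Orientations are given as a unit quaternion [x, y, z, w].
In Python, from rig import r gives the robot as it stands.
- The arm moves only by the tool apply_moves, never from a script. Its argument "deltas" is a list that holds one entry, the list of rows, each a list of 7 numbers: the turn, a rotation vector about the tool's x, y, z in rad, then the shift along the tool's x, y, z in m, then the opening, from -1 (shut) to 1 (fully open). A call has 1 to 20 rows; each row shifts and turns the pose as measured when the row begins, along the tool's axes as they then stand; what a row does not reach is not made up. A row lasts 1/8 s, in which the tool goes at most 62.5 mm and 10.7 degrees, less where a joint would pass 70% of its speed; a pose out of reach is approached as far as the arm can. A call is refused whole if a number of a shift passes 0.0625 or a number of a turn 0.188, either way. A call with a gripper value outside its range is refused whole. The fingers move at their own pace and stop on an object; "grip_force" is the grip in N (left out, the last holds). Time passes only in rows, so rows that do not move let the fingers close. It gives the time, the measured TCP pose, the force and the opening at its end, in the units of the state.
- r.state(): the state, without advancing time (a new reading comes with each control period).
- r.get_image(name): name is "scene" or "side" or "wrist"; returns (picture, depth): 420x560x3 uint8, red, green, blue; 420x560 float32, m along the optical axis (not along the pixel's ray), 0 where there is no reading.
- r.camera_info(name): a dict with "fx", "fy", "cx", "cy" (pixels), "k1" (the pictures are not rectified: a ray, as slopes to the right and down, at radius r is drawn at 1 + k1 r^2 times it, then the intrinsics apply), "camera_from_world" (4x4, takes a point from world to camera coordinates); the wrist camera has in their place "tool_from_camera" (4x4, takes a point from camera to tool coordinates, whose origin is the TCP and whose axes are the flange's). Camera axes: x right, y up, looking along -z (the intrinsics and any distortion apply to the point x, -y, -z); pixel columns grow to the right and rows downward; lengths in m; the calibration is good to about 2 mm. A picture is of the moment at which its call begins: read the wrist's pose just before it. camera_info takes no time and is no camera call.
- r.job_done(): hands the job in, once; it reports no verdict.
The state is a dict: "time": time; "joints": joint angles; "dq": joint speeds; "tau": joint torques, N m; "eef_pos": TCP position; "orientation": TCP orientation; "ft_force": force on the tool from outside, world axes, zero at the start; "wrist_torque": the same for the moment, N m; "opening": opening from 0.0 (shut) to 1.0 (fully open).
Only numpy, scipy, OpenCV 4.12 (cv2) and the standard library are available. Lean on these libraries where they do the work, as an engineer would, in place of code of your own. Each camera call takes 0.05 s, during which the arm holds its last target.

## Working session

There is one attempt and no reset: what is moved stays moved. The work goes in short steps, Python scripts to look and compute and a tool call to move; the robot and the scene stay as the last step left them, time stands still between calls to the robot, and variables do not carry over. Pictures are saved under pics/ and viewed, and the job is handed in when it is done.

Besides the shell and the picture viewer there is one more tool, called as name([rows], argument=value, ...), one row to a line, values as JSON. apply_moves: Moves the arm, as the interface text tells. Its arguments: {"type":"object","properties":{"deltas":{"type":"array","items":{"type":"array","items":{"type":"array","items":{"type":"number"}}}},"grip_force":{"type":"number"}},"required":["deltas"]}

```bash
ls; mkdir -p pics; python3 - <<'E'
from rig import r
import cv2
s=r.state(); print(s)
for n in("scene","side"):
    im,d=r.get_image(n); cv2.imwrite(f"pics/{n}0.png",cv2.cvtColor(im,cv2.COLOR_RGB2BGR))
    import numpy as np; np.savez(f"pics/{n}0.npz",im=im,d=d)
for n in("scene","side","wrist"): print(n,r.camera_info(n))
E
```

```text
pics
{'time': 0.0, 'joints': array([-1.24898968e+00,  5.33337309e-02,  1.61429882e+00,  6.62513059e-06,
        1.47598509e+00, -1.18994301e-01]), 'dq': array([ 0.00043141, -0.00174846,  0.00149639,  0.00031791,  0.0002718 ,
        0.00119767]), 'tau': array([ 1.96744768e-03, -3.93663061e+01, -3.70178103e+01, -1.74291796e-05,
        6.93736816e-03,  5.70820660e-06]), 'eef_pos': array([ 0.26648654, -0.56470328,  0.25207443]), 'orientation': array([ 9.75809545e-01,  2.18620005e-01, -9.92166286e-05, -1.00762440e-03]), 'ft_force': array([-0.37075552,  0.25223065,  0.14116612]), 'wrist_torque': array([-0.00281612,  0.04648363,  0.01042293]), 'opening': 1.0030899415640477}
scene {'fx': 390.2919958264811, 'fy': 390.2919958264811, 'cx': 269.8503383624506, 'cy': 208.05754856188707, 'k1': -0.1115159412741601, 'camera_from_world': array([[-8.28802354e-02,  9.96559085e-01,  9.25468185e-04,
         6.65416193e-02],
       [-8.02970259e-01, -6.73301071e-02,  5.92203867e-01,
         3.80096679e-01],
       [ 5.90228456e-01,  4.83388725e-02,  8.05787641e-01,
        -1.36026806e+00],
       [ 0.
[... 278 characters left out ...]
4,  0.46207711],
       [ 0.22828792, -0.51906996,  0.82368137, -0.18305449],
       [-0.34501946,  0.7479853 ,  0.56699167, -1.06960651],
       [ 0.        ,  0.        ,  0.        ,  1.        ]])}
wrist {'fx': 294.8977173150933, 'fy': 294.8977173150933, 'cx': 277.18401553423297, 'cy': 205.21565316788173, 'k1': -0.02961856774261833, 'tool_from_camera': array([[ 4.66360362e-04,  9.49510887e-01,  3.13733737e-01,
         8.01760316e-02],
       [ 9.99999856e-01, -3.59201807e-04, -3.99364984e-04,
        -7.11808246e-04],
       [-2.66507675e-04,  3.13733878e-01, -9.49510918e-01,
        -1.21905107e-01],
       [ 0.00000000e+00,  0.00000000e+00,  0.00000000e+00,
         1.00000000e+00]])}
```

View pics/scene0.png

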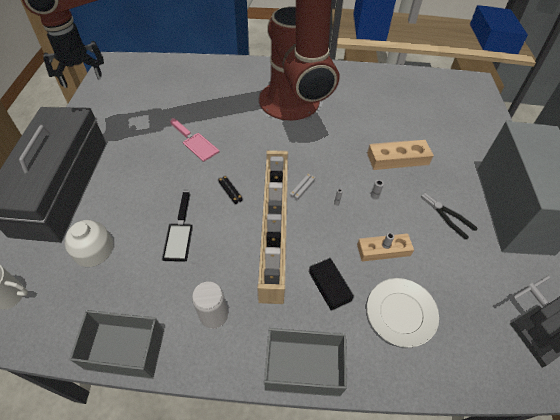

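View pics/side0.png

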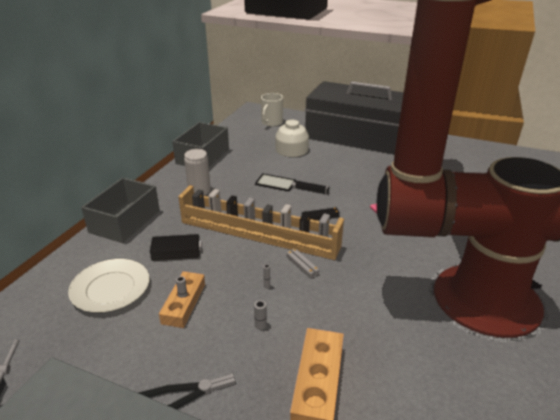

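Scene candidates:
- **Block:** the one with the middle socket seated at (386,245). The larger empty block at (400,153) is the decoy.
- **Sockets:** small at (338,196), large at (377,187).
- **Magnifier:** the black one at (178,240), with its handle at (184,205). The pink one at (197,142) is the decoy.

Next I check these in close crops.

```bash
cat > h.py <<'E'
import numpy as np, cv2
from rig import r
from scipy.spatial.transform import Rotation as R
def K(ci): return np.array([[ci['fx'],0,ci['cx']],[0,ci['fy'],ci['cy']],[0,0,1.]]), np.array([ci['k1'],0,0,0.])
def cfw(name,s=None):
    ci=r.camera_info(name)
    if name!='wrist': return ci,np.array(ci['camera_from_world'])
    s=s or r.state(); T=np.eye(4);T[:3,:3]=R.from_quat(s['orientation']).as_matrix();T[:3,3]=s['eef_pos']
    return ci,np.linalg.inv(T@ci['tool_from_camera'])
def rays(name,uv,s=None):
    ci,M=cfw(name,s);k,d=K(ci)
    n=cv2.undistortPoints(np.array(uv,float).reshape(-1,1,2),k,d).reshape(-1,2)
    dirs=np.c_[n[:,0],-n[:,1],-np.ones(len(n))]@M[:3,:3]
    return -M[:3,:3].T@M[:3,3],dirs
def onz(name,uv,z,s=None):
    o,d=rays(name,uv,s); t=(z-o[2])/d[:,2]; return o+d*t[:,None]
def dep(name,uv,D,s=None):
    o,d=rays(name,uv,s); uv=np.array(uv).reshape(-1,2).astype(int); return o+d*D[uv[:,1],uv[:,0]][:,None]
def proj(name,P,s=None):
    ci,M=cfw(name,s);k,d=K(ci);p=np.atleast_2d(P)@M[:3,:3].T+M[:3,3]
    p=p*[1,-1,-1]; return cv2.projectPoints(p.reshape(-1,1,3),np.zeros(3),np.zeros(3),k,d)[0].reshape(-1,2)
def cloud(name,D,s=None):
    h,w=D.shape; v,u=np.mgrid[:h,:w]; return dep(name,np.c_[u.ravel(),v.ravel()],D,s).reshape(h,w,3)
def save(name,fn):
    s=r.state(); im,D=r.get_image(name); cv2.imwrite(f'pics/{fn}.png',im[:,:,::-1]); np.savez(f'pics/{fn}.npz',im=im,d=D,q=s['orientation'],p=s['eef_pos'])
    return s,im,D
E
python3 - <<'E'
from h import *
f=np.load('pics/scene0.npz');im,D=f['im'],f['d']
a=cv2.resize(im[130:270,300:450],None,fx=4,fy=4,interpolation=cv2.INTER_CUBIC)
b=cv2.resize(im[110:320,140:300],None,fx=2.6,fy=2.6,interpolation=cv2.INTER_CUBIC)
cv2.imwrite('pics/a.png',a[:,:,::-1]);cv2.imwrite('pics/b.png',b[:,:,::-1])
P=cloud('scene',D)
for n,uv in dict(small=(338,196),large=(377,187),mid=(389,238),mag=(178,240),can=(208,290),dome=(88,230),rack1=(275,153),rack2=(270,298),block=(375,248)).items(): print(n,P[uv[1],uv[0]].round(3))
E
```

```text
small [0.449 0.156 0.041]
large [0.419 0.262 0.054]
mid [0.591 0.275 0.068]
mag [ 0.604 -0.257  0.007]
can [ 0.785 -0.131  0.12 ]
dome [ 0.646 -0.459  0.091]
rack1 [ 0.344 -0.024  0.083]
rack2 [ 0.755 -0.004  0.034]
block [0.599 0.248 0.03 ]
```

View pics/a.png

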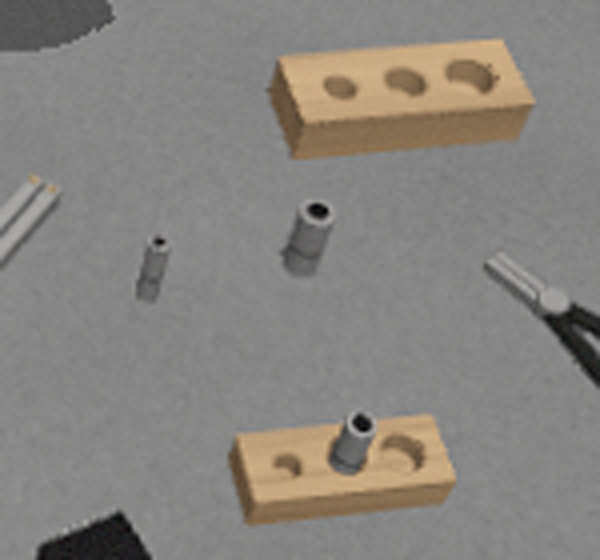

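View pics/b.png

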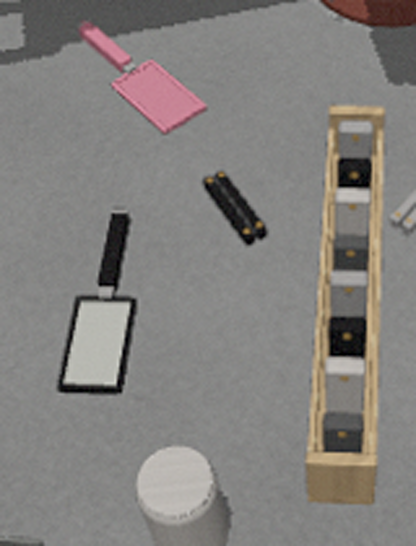

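```bash
python3 - <<'E'
from h import *
g=lambda x,y:(300+x/4,130+y/4)
for n,uv,z in [('small',g(160,243),.06),('large',g(318,211),.06),('mid',g(361,423),.07),('sb',g(288,464),.03),('lb',g(403,452),.03),
 ('c1',g(234,437),.03),('c2',g(433,416),.03),('c3',g(455,481),.03),('c4',g(249,503),.03)]: print(n,onz('scene',uv,z).round(4))
g=lambda x,y:(140+x/2.6,110+y/2.6)
for n,uv,z in [('m1',g(77,297),.008),('m2',g(136,297),.008),('m3',g(121,391),.008),('m4',g(59,391),.008),('hend',g(121,210),.02),('hneck',g(106,287),.02)]: print(n,onz('scene',uv,z).round(4))
f=np.load('pics/side0.npz');
a=cv2.resize(f['im'][250:340,150:290],None,fx=5,fy=5,interpolation=cv2.INTER_CUBIC)
cv2.imwrite('pics/c.png',a[:,:,::-1])
s=r.state();print(R.from_quat(s['orientation']).as_matrix().round(3))
E
```

```text
small [[0.4466 0.1587 0.06  ]]
large [[0.4089 0.2682 0.06  ]]
mid [[0.5861 0.2777 0.07  ]]
sb [[0.5943 0.2406 0.03  ]]
lb [[0.5797 0.3154 0.03  ]]
c1 [[0.5769 0.2073 0.03  ]]
c2 [[0.5507 0.3383 0.03  ]]
c3 [[0.5987 0.3466 0.03  ]]
c4 [[0.6244 0.2144 0.03  ]]
m1 [[ 0.5576 -0.2902  0.008 ]]
m2 [[ 0.5523 -0.2289  0.008 ]]
m3 [[ 0.6617 -0.2219  0.008 ]]
m4 [[ 0.6673 -0.2824  0.008 ]]
hend [[ 0.4498 -0.2644  0.02  ]]
hneck [[ 0.5506 -0.2587  0.02  ]]
[[ 0.904  0.427 -0.001]
 [ 0.427 -0.904  0.002]
 [ 0.    -0.002 -1.   ]]
```

View pics/c.png

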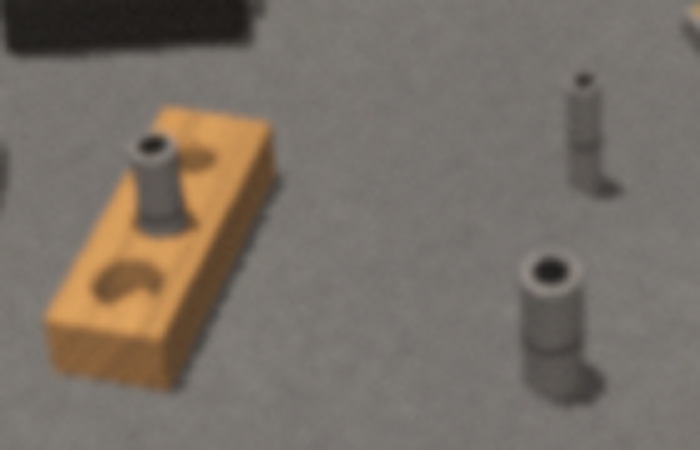

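Block identity is confirmed. The corners give about 133 x 49 mm, yaw about 0.19, and the mid socket top at (0.586, 0.278). The magnifier yaw is about 0.06. Next I fly to a viewpoint over the sockets and block.

```bash
cat > plan.py <<'E'
from h import *
def plan(x,y,z,psi,op,step=.055,n=None,dec=3):
    s=r.state();p=np.array(s['eef_pos']);Rm=R.from_quat(s['orientation']).as_matrix()
    tx=np.array([np.cos(psi),np.sin(psi),0]);tz=np.array([0,0,-1.]);T=np.c_[tx,np.cross(tz,tx),tz]
    t=np.array([x,y,z]); rv=R.from_matrix(Rm.T@T).as_rotvec()
    N=n or max(1,int(np.ceil(max(np.linalg.norm(t-p)/step,np.linalg.norm(rv)/.17))))
    rows=[];
    for i in range(N):
        w=R.from_matrix(Rm.T@T).as_rotvec()/(N-i); d=Rm.T@((t-p)/(N-i))
        w,d=w.round(3),d.round(dec+1 if N<4 else dec)
        rows.append([*map(float,w),*map(float,d),op]); p=p+Rm@d; Rm=Rm@R.from_rotvec(w).as_matrix()
    print(str(rows).replace('-0.0,','0,').replace(' 0.0,',' 0,').replace('[0.0,','[0,').replace(' ',''))
def st():
    s=r.state();m=R.from_quat(s['orientation']).as_matrix();print('t',round(s['time'],2),'p',s['eef_pos'].round(4),'psi',round(np.arctan2(m[1,0],m[0,0]),4),'z',m[:,2].round(4),'F',s['ft_force'].round(2),'op',round(s['opening'],3),'q6',s['joints'][5].round(2))
E
python3 -c "
from plan import *
plan(.47,.22,.25,1.76,1)"
```

```text
[[0,0,-0.088,0.035,-0.042,0,1],[0,0,-0.088,0.038,-0.038,0,1],[0,0,-0.088,0.041,-0.035,0,1],[0,0,-0.088,0.044,-0.031,0,1],[0,0,-0.088,0.047,-0.027,0,1],[0,0,-0.088,0.049,-0.023,0,1],[0,0,-0.088,0.051,-0.018,0,1],[0,0,-0.088,0.052,-0.014,0,1],[0,0,-0.088,0.053,-0.009,0,1],[0,0,-0.088,0.054,-0.005,0.001,1],[0,0,-0.088,0.054,0,0,1],[0,0,-0.088,0.054,0.005,0.001,1],[0,-0.001,-0.088,0.053,0.01,0,1],[0,0,-0.088,0.052,0.014,0.001,1],[0,-0.001,-0.087,0.051,0.019,0,1]]
```

apply_moves([
  [[0, 0, -0.088, 0.035, -0.042, 0, 1], [0, 0, -0.088, 0.038, -0.038, 0, 1], [0, 0, -0.088, 0.041, -0.035, 0, 1], [0, 0, -0.088, 0.044, -0.031, 0, 1], [0, 0, -0.088, 0.047, -0.027, 0, 1], [0, 0, -0.088, 0.049, -0.023, 0, 1], [0, 0, -0.088, 0.051, -0.018, 0, 1], [0, 0, -0.088, 0.052, -0.014, 0, 1], [0, 0, -0.088, 0.053, -0.009, 0, 1], [0, 0, -0.088, 0.054, -0.005, 0.001, 1], [0, 0, -0.088, 0.054, 0, 0, 1], [0, 0, -0.088, 0.054, 0.005, 0.001, 1], [0, -0.001, -0.088, 0.053, 0.01, 0, 1], [0, 0, -0.088, 0.052, 0.014, 0.001, 1], [0, -0.001, -0.087, 0.051, 0.019, 0, 1], [0, 0, 0, 0, 0, 0, 1]],
])

```text
time: 2.1
eef_pos: [0.4563, 0.2501, 0.2456]
orientation: [0.621, 0.784, 0.001, -0.002]
ft_force: [-0.3, -0.1, -1.1]
opening: 0.998
```

```bash
python3 -c "
from plan import *
st(); s,im,D=save('wrist','w1')
st()
cv2.imwrite('pics/w1b.png',cv2.resize(im[:, :],(800,600),interpolation=cv2.INTER_CUBIC)[:,:,::-1])"
```

```text
t 2.1 p [0.4563 0.2501 0.2456] psi 1.8017 z [-0.0025  0.0046 -1.    ] F [-0.32 -0.12 -1.1 ] op 0.998 q6 0.12
t 2.15 p [0.4562 0.2487 0.2456] psi 1.7996 z [-0.0026  0.004  -1.    ] F [0.2  0.57 0.32] op 1.002 q6 0.12
```

View pics/w1b.png

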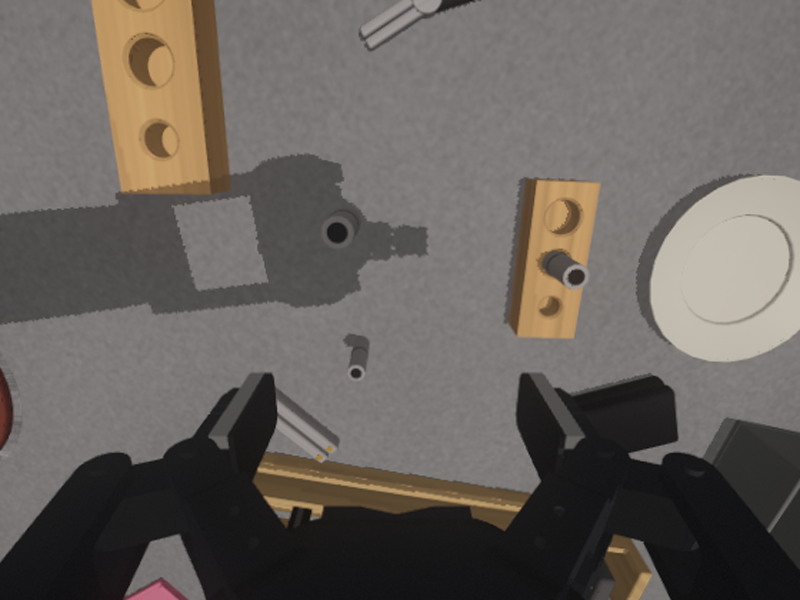

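The wrist view shows the block at centre right and the small and large sockets at (356,372) and (338,231) on the 800-wide image. I enlarge for exact pixels.

```bash
python3 -c "
from plan import *
im=np.load('pics/w1.npz')['im']
a=cv2.resize(im[115:245,340:430],None,fx=5,fy=5,interpolation=cv2.INTER_CUBIC)
b=cv2.resize(im[140:280,215:285],None,fx=4.643,fy=4.643,interpolation=cv2.INTER_CUBIC)
cv2.imwrite('pics/d.png',np.hstack([a,b])[:,:,::-1]); print(a.shape,b.shape)"
```

```text
(650, 450, 3) (650, 325, 3)
```

View pics/d.png

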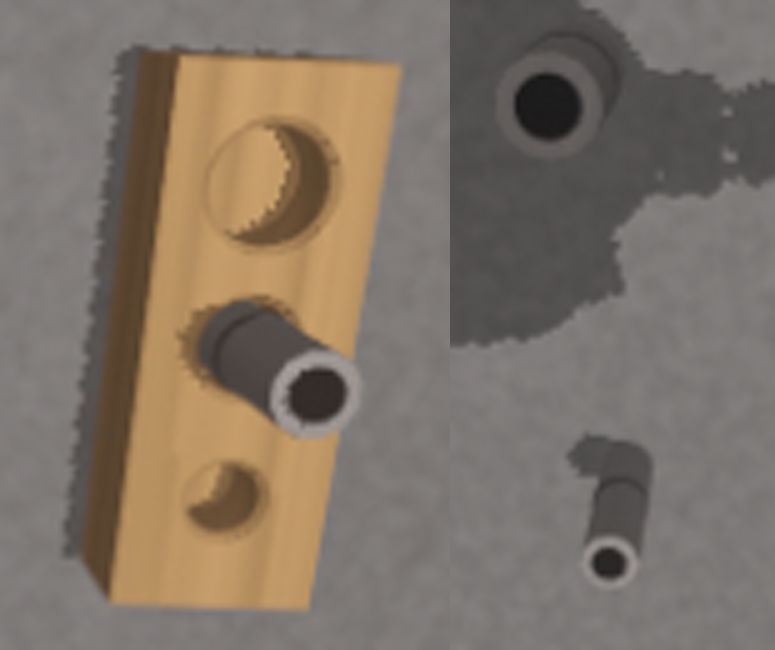

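```bash
python3 -c "
from plan import *
f=np.load('pics/w1.npz');s=dict(eef_pos=f['p'],orientation=f['q'])
A=lambda x,y:(340+(x+.5)/5-.5,115+(y+.5)/5-.5)
B=lambda x,y:(215+(x+.5)/4.643-.5,140+(y+.5)/4.643-.5)
for n,uv,z in [('lb',A(273,184),.03),('sb',A(226,499.5),.03),('mid',A(315.5,392),.07),('c1',A(180,57),.03),('c2',A(402,64),.03),('c3',A(309,610),.03),('c4',A(110,604),.03),('L',B(100,105),.06),('S',B(160,562),.06)]: print(n,onz('wrist',uv,z,s).round(4), dep('wrist',uv,f['d'],s).round(4))
"
```

```text
lb [[0.5775 0.3151 0.03  ]] [[0.5849 0.3144 0.0121]]
sb [[0.5928 0.2401 0.03  ]] [[0.6016 0.235  0.0108]]
mid [[0.5848 0.2776 0.07  ]] [[0.5838 0.278  0.0719]]
c1 [[0.5475 0.3368 0.03  ]] [[0.5478 0.3369 0.0291]]
c2 [[0.5966 0.3472 0.03  ]] [[0.6099 0.3488 0.0016]]
c3 [[0.6232 0.217  0.03  ]] [[0.6221 0.2177 0.0321]]
c4 [[0.5739 0.2071 0.03  ]] [[0.5737 0.2072 0.0303]]
L [[0.4072 0.2672 0.06  ]] [[0.4074 0.2676 0.0621]]
S [[0.4436 0.1569 0.06  ]] [[0.4436 0.1582 0.0623]]
```

```bash
python3 -c "
from plan import *
st();plan(.4436,.157,.14,1.772,1,step=.04)"
```

```text
t 2.15 p [0.4562 0.2487 0.2456] psi 1.7996 z [-0.0026  0.004  -1.    ] F [0.2  0.57 0.32] op 1.002 q6 0.12
[[0,-0.001,0.007,-0.022,-0.008,0.026,1],[-0.001,-0.001,0.007,-0.022,-0.008,0.026,1],[0,-0.001,0.007,-0.022,-0.008,0.027,1],[-0.001,-0.001,0.007,-0.021,-0.008,0.026,1]]
```

apply_moves([
  [[0, -0.001, 0.007, -0.022, -0.008, 0.026, 1], [-0.001, -0.001, 0.007, -0.022, -0.008, 0.026, 1], [0, -0.001, 0.007, -0.022, -0.008, 0.027, 1], [-0.001, -0.001, 0.007, -0.021, -0.008, 0.026, 1], [0, 0, 0, 0, 0, 0, 1]],
], grip_force=40)

```text
time: 2.78
eef_pos: [0.4416, 0.1496, 0.1371]
orientation: [0.636, 0.772, -0.0, 0.0]
ft_force: [-0.3, -1.1, 0.8]
opening: 0.999
```

```bash
python3 -c "
from plan import *
s,im,D=save('wrist','w2');st()
plan(.4436,.157,.05,1.772,1,step=.03)
print(proj('wrist',[[.4436,.157,.06]],s))"
```

```text
t 2.83 p [0.4429 0.1504 0.1388] psi 1.7638 z [ 3.3e-03 -4.0e-04 -1.0e+00] F [-0.26 -0.05 -0.16] op 1.003 q6 -0.02
[[0.001,0,-0.003,0.0021,0.0006,0.0296,1],[0.001,0.001,-0.003,0.0022,0.0006,0.0296,1],[0.001,0,-0.002,0.0021,0.0006,0.0296,1]]
[[282.54155811 216.30452628]]
```

View pics/w2.png

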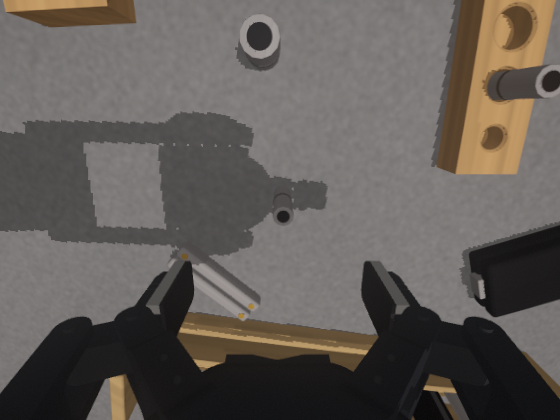

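The small socket top is at (283,216), which matches the prediction (282.5,216.3). I check the left finger's clearance to folder1 at (215,285).

```bash
python3 -c "
from plan import *
f=np.load('pics/w2.npz');s=dict(eef_pos=f['p'],orientation=f['q'])
print(onz('wrist',[(178,258),(190,250),(258,303),(243,318)],.018,s).round(3))"
```

```text
[[0.361 0.083 0.018]
 [0.371 0.094 0.018]
 [0.442 0.049 0.018]
 [0.43  0.029 0.018]]
```

apply_moves([
  [[0.001, 0, -0.003, 0.0021, 0.0006, 0.0296, 1], [0.001, 0.001, -0.003, 0.0022, 0.0006, 0.0296, 1], [0.001, 0, -0.002, 0.0021, 0.0006, 0.0276, 1], [0, 0, 0, 0, 0, 0, 1]],
])

```text
time: 3.32
eef_pos: [0.4499, 0.1589, 0.058]
orientation: [0.633, 0.774, 0.006, 0.004]
ft_force: [-0.6, -0.3, -0.7]
opening: 1.002
```

```bash
python3 -c "
from plan import *
st()
plan(.4436,.157,.05,1.772,1,step=.03)"
```

```text
t 3.33 p [0.4499 0.1589 0.058 ] psi 1.7704 z [ 0.0141  0.0034 -0.9999] F [-0.55 -0.26 -0.65] op 1.002 q6 -0.02
[[0.015,-0.001,-0.002,-0.0006,-0.0067,0.0079,1]]
```

apply_moves([
  [[0.015, -0.001, -0.002, -0.0006, -0.0067, 0.0079, 1], [0, 0, 0, 0, 0, 0, 1]],
])

```text
time: 3.58
eef_pos: [0.4456, 0.1576, 0.0531]
orientation: [0.632, 0.775, 0.001, 0.001]
ft_force: [0.7, 0.1, 0.0]
opening: 0.998
```

```bash
python3 -c "
from plan import *
st()
plan(.4436,.157,.05,1.772,1,step=.03)"
```

```text
t 3.58 p [0.4456 0.1576 0.0531] psi 1.7727 z [ 4.e-03  3.e-04 -1.e+00] F [0.68 0.15 0.  ] op 0.998 q6 -0.02
[[0.004,0.001,0.001,-0.0002,-0.0021,0.0031,1]]
```

apply_moves([
  [[0.004, 0.001, 0.001, -0.0002, -0.0025, 0.0035, 1], [0, 0, 0, 0, 0, 0, 0.4], [0, 0, 0, 0, 0, 0, 0], [0, 0, 0, 0, 0, 0, -1], [0, 0, 0, 0, 0, 0, -1], [0, 0, 0, 0, 0, 0, -1], [0, 0, 0, 0, 0, 0, -1], [0, 0, 0, 0, 0, 0, -1]],
], grip_force=40)

```text
time: 4.58
eef_pos: [0.4448, 0.1571, 0.0517]
orientation: [0.633, 0.774, 0.002, 0.001]
ft_force: [-1.0, 0.2, -1.1]
opening: 0.149
```

```bash
python3 -c "
from plan import *
st()
plan(.4436,.157,.14,1.772,-1,step=.03)"
```

```text
t 4.58 p [0.4448 0.1571 0.0517] psi 1.7714 z [ 0.0039  0.0012 -1.    ] F [-0.96  0.25 -1.05] op 0.149 q6 -0.02
[[0.001,0,0,0,-0.0003,-0.0294,-1],[0.002,0,0,0.0001,-0.0003,-0.0294,-1],[0.001,0,-0.001,0,-0.0003,-0.0295,-1]]
```

apply_moves([
  [[0.001, 0, 0, 0, -0.0003, -0.0294, -1], [0.002, 0, 0, 0.0001, -0.0003, -0.0294, -1], [0.001, 0, -0.001, 0, -0.0003, -0.0295, -1], [0, 0, 0, 0, 0, 0, -1]],
])

```text
time: 5.08
eef_pos: [0.4424, 0.1567, 0.1409]
orientation: [0.632, 0.775, -0.001, -0.001]
ft_force: [0.1, 0.2, -0.3]
opening: 0.152
```

```bash
python3 -c "
from plan import *
s,im,D=save('wrist','w3');st()
plan(.5928,.2401,.13,1.772,-1,step=.04)"
```

```text
t 5.12 p [0.4413 0.1565 0.1391] psi 1.7724 z [-6.8e-03 -8.0e-04 -1.0e+00] F [ 0.46 -0.68 -0.34] op 0.149 q6 -0.02
[[-0.001,0,0,0.01,0.033,0.002,-1],[-0.001,0,0,0.01,0.033,0.002,-1],[-0.002,0,0,0.011,0.033,0.001,-1],[-0.001,0,0,0.01,0.033,0.002,-1],[-0.002,-0.001,0,0.011,0.033,0.001,-1]]
```

View pics/w3.png

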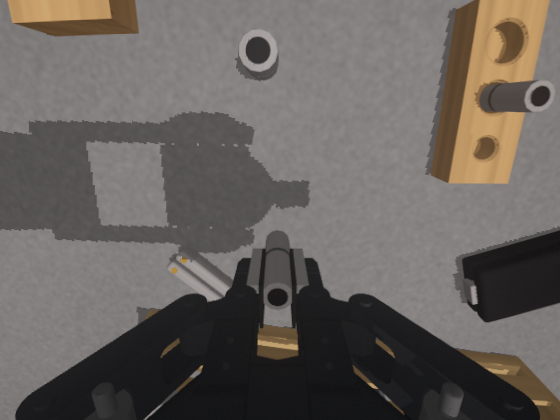

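The small socket is held, top at (277.5,297). I check its position in the tool frame.

```bash
python3 -c "
from plan import *
f=np.load('pics/w3.npz');s=dict(eef_pos=f['p'],orientation=f['q'])
Rm=R.from_quat(f['q']).as_matrix()
im=f['im'];cv2.imwrite('pics/e.png',cv2.resize(im[220:320,220:340],None,fx=6,fy=6,interpolation=cv2.INTER_CUBIC)[:,:,::-1])
for uv in [(277.5,297)]:
  p=onz('wrist',[uv],f['p'][2]+.0085,s)[0]; print(p,Rm.T@(p-f['p']), Rm.T@(dep('wrist',[(277,304)],f['d'],s)[0]-f['p']))
"
```

```text
[0.44225442 0.15651409 0.14941111] [-0.00017681 -0.00026078 -0.00849925] [-0.00261024 -0.00048411 -0.01029453]
```

View pics/e.png

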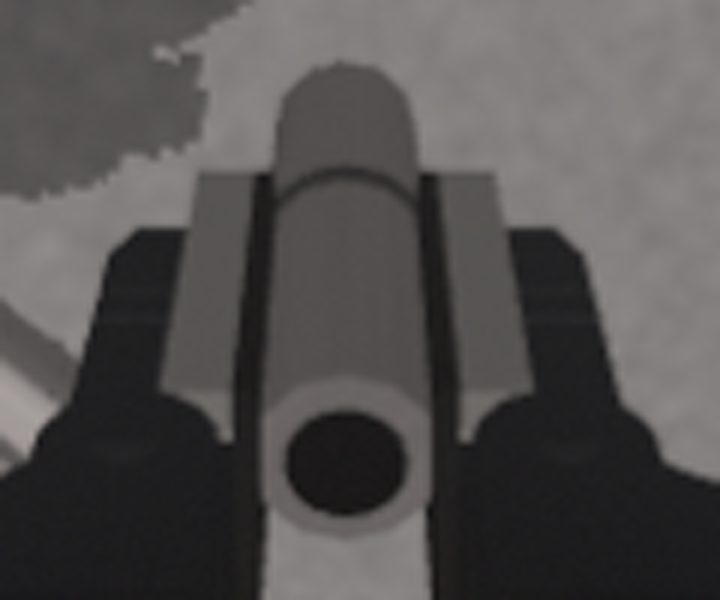

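apply_moves([
  [[-0.001, 0, 0, 0.01, 0.033, 0.002, -1], [-0.001, 0, 0, 0.01, 0.033, 0.002, -1], [-0.002, 0, 0, 0.011, 0.033, 0.001, -1], [-0.001, 0, 0, 0.01, 0.033, 0.002, -1], [-0.002, -0.001, 0, 0.006, 0.02, 0.001, -1], [0, 0, 0, 0, 0, 0, -1]],
])

```text
time: 5.88
eef_pos: [0.5778, 0.2333, 0.1152]
orientation: [0.633, 0.774, -0.008, -0.005]
ft_force: [0.3, -1.2, -0.3]
opening: 0.152
```

```bash
python3 -c "
from plan import *
st();plan(.5928,.2401,.13,1.772,-1,step=.04)"
```

```text
t 5.88 p [0.5778 0.2333 0.1152] psi 1.7717 z [-0.0185 -0.0054 -0.9998] F [ 0.33 -1.19 -0.27] op 0.152 q6 0.06
[[-0.019,0.002,0,0.0036,0.0158,-0.0151,-1]]
```

apply_moves([
  [[-0.019, 0.002, 0, 0.0036, 0.0158, -0.005, -1], [0, 0, 0, 0, 0, 0, -1]],
])

```text
time: 6.12
eef_pos: [0.5916, 0.2396, 0.1179]
orientation: [0.633, 0.774, -0.001, -0.001]
ft_force: [-0.7, 0.4, -0.5]
opening: 0.15
```

```bash
python3 -c "
from plan import *
s,im,D=save('wrist','w4');st();plan(.5928,.2401,.1,1.772,-1,step=.04)
c=np.array([.5852,.2773]);v=np.array([-.2,.98])
print(proj('wrist',[[*(c+.038*v),.03],[*(c-.038*v),.03],[*c,.07]],s))"
```

```text
t 6.17 p [0.5908 0.2394 0.1173] psi 1.7715 z [-4.4e-03 -9.0e-04 -1.0e+00] F [-0.11 -0.93  0.01] op 0.147 q6 0.07
[[-0.005,0,0,0.0003,0.0022,0.0173,-1]]
[[280.12032933 115.64191409]
 [279.82637111 219.71049346]
 [280.32698382 184.068198  ]]
```

View pics/w4.png

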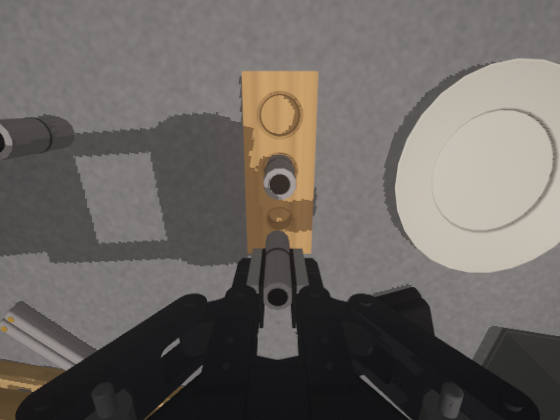

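apply_moves([
  [[-0.005, 0, 0, 0.0003, 0.0022, 0.01, -1], [0, 0, 0, 0, 0, 0.01, -1], [0, 0, 0, 0, 0, 0, -1]],
])

```text
time: 6.55
eef_pos: [0.5918, 0.2395, 0.0956]
orientation: [0.633, 0.774, -0.0, -0.0]
ft_force: [-0.1, 0.1, -0.5]
opening: 0.15
```

```bash
python3 -c "
from plan import *
st();plan(.5928,.2401,.088,1.772,-1,step=.04)"
```

```text
t 6.55 p [0.5918 0.2395 0.0956] psi 1.7712 z [-3.e-04 -2.e-04 -1.e+00] F [-0.08  0.06 -0.55] op 0.15 q6 0.07
[[0,0,-0.001,0.0003,0.0011,0.0076,-1]]
```

apply_moves([
  [[0, 0, -0.001, 0.0004, 0.0013, 0.008, -1], [0, 0, 0, 0, 0, 0, -1]],
])

```text
time: 6.8
eef_pos: [0.5928, 0.2402, 0.0868]
orientation: [0.632, 0.775, -0.0, -0.0]
ft_force: [-0.7, -0.3, -0.6]
opening: 0.15
```

```bash
python3 -c "
from plan import *
s,im,D=save('wrist','w5');st();plan(.5928,.2401,.078,1.772,-1,step=.04)
cv2.imwrite('pics/w5b.png',cv2.resize(im[100:320,200:360],None,fx=3.6,fy=2.7,interpolation=cv2.INTER_CUBIC)[:,:,::-1])"
```

```text
t 6.85 p [0.5932 0.2403 0.0875] psi 1.7723 z [ 4.e-04  0.e+00 -1.e+00] F [ 0.27  0.14 -0.07] op 0.149 q6 0.07
[[0,0,0,-0.0001,-0.0005,0.0095,-1]]
```

View pics/w5b.png

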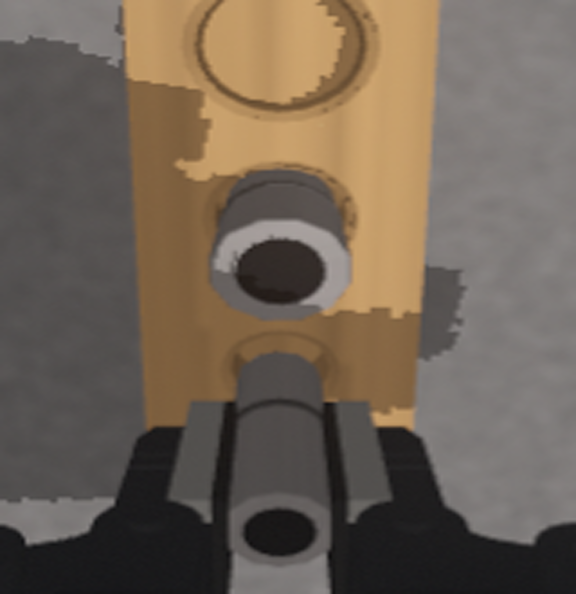

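The socket lines up with the bore mouth laterally, so I lower it.

apply_moves([
  [[0, 0, 0, -0.0001, -0.0005, 0.007, -1], [0, 0, 0, 0, 0, 0.007, -1], [0, 0, 0, 0, 0, 0, -1]],
])

```text
time: 7.22
eef_pos: [0.593, 0.2402, 0.073]
orientation: [0.632, 0.775, 0.0, 0.0]
ft_force: [0.2, 0.5, 0.5]
opening: 0.153
```

```bash
python3 -c "
from plan import *
st();plan(.5928,.2401,.062,1.772,-1,step=.04)"
```

```text
t 7.22 p [0.593  0.2402 0.073 ] psi 1.7723 z [ 1.2e-03  2.0e-04 -1.0e+00] F [0.23 0.5  0.45] op 0.153 q6 0.07
[[0.001,0,0,0,-0.0003,0.011,-1]]
```

Its bottom is at about 21 mm, inside the bore with no contact force.

apply_moves([
  [[0.001, 0, 0, 0, -0.0003, 0.006, -1], [0, 0, 0, 0, 0, 0.005, -1], [0, 0, 0, 0, 0, 0.002, -1], [0, 0, 0, 0, 0, 0, -1]],
])

```text
time: 7.72
eef_pos: [0.5939, 0.2405, 0.0621]
orientation: [0.632, 0.775, 0.001, 0.001]
ft_force: [0.1, 1.0, -0.3]
opening: 0.148
```

```bash
python3 -c "
from plan import *
st()"
```

```text
t 7.72 p [0.5939 0.2405 0.0621] psi 1.7724 z [ 1.6e-03  4.0e-04 -1.0e+00] F [ 0.07  0.98 -0.26] op 0.148 q6 0.07
```

apply_moves([
  [[0, 0, 0, 0, -0.0008, 0.0005, -1], [0, 0, 0, 0, 0, 0, 0.2], [0, 0, 0, 0, 0, 0, 0.2], [0, 0, 0, 0, 0, 0, 0.2], [0, 0, 0, 0, 0, -0.02, 0.2], [0, 0, 0, 0, 0, -0.03, 0.2], [0, 0, 0, 0, 0, -0.03, 1], [0, 0, 0, 0, 0, 0, 1]],
])

```text
time: 8.72
eef_pos: [0.5936, 0.2405, 0.1471]
orientation: [0.632, 0.775, 0.002, 0.001]
ft_force: [-0.5, -0.4, -0.4]
opening: 0.987
```

```bash
python3 -c "
from plan import *
s,im,D=save('wrist','w6');st();plan(.4072,.2672,.145,1.772,1,step=.035)
cv2.imwrite('pics/w6b.png',cv2.resize(im[0:300,160:400],None,fx=2.4,fy=2,interpolation=cv2.INTER_CUBIC)[:,:,::-1])
print(proj('wrist',[.4072,.2672,.06],s))"
```

```text
t 8.78 p [0.5925 0.2402 0.1451] psi 1.7724 z [ 1.e-03  2.e-04 -1.e+00] F [-0.3  -0.14 -0.16] op 0.996 q6 0.07
[[0,0,0,0.011,-0.029,0,1],[0,0,0,0.011,-0.029,0,1],[0,0,0,0.01,-0.03,0,1],[0,0,0,0.011,-0.029,0,1],[0,0,0,0.01,-0.03,0,1],[0.001,0,0,0.011,-0.029,0,1]]
[[ 26.61639748 136.20137303]]
```

View pics/w6.png

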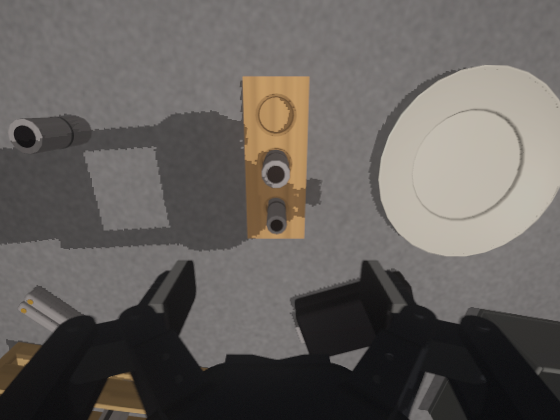

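The small socket stands in its bore at (276,226). Next is the large one.

apply_moves([
  [[0, 0, 0, 0.011, -0.029, 0, 1], [0, 0, 0, 0.011, -0.029, 0, 1], [0, 0, 0, 0.01, -0.03, 0, 1], [0, 0, 0, 0.011, -0.029, 0, 1], [0, 0, 0, 0.01, -0.03, 0, 1], [0.001, 0, 0, 0.011, -0.025, 0, 1], [0, 0, 0, 0, 0, 0, 1], [0, 0, 0, 0, 0, 0, 1]],
])

```text
time: 9.78
eef_pos: [0.4009, 0.2664, 0.1354]
orientation: [0.633, 0.774, -0.007, -0.004]
ft_force: [0.2, 0.2, -0.4]
opening: 1.004
```

```bash
python3 -c "
from plan import *
f=np.load('pics/w6.npz');s=dict(eef_pos=f['p'],orientation=f['q'])
print(proj('wrist',[[.5928,.2401,.07],[.5928,.2401,.08]],s), cloud('wrist',f['d'],s)[229:234,272:281,2].round(3))
s,im,D=save('wrist','w7');st();plan(.4072,.2672,.05,1.772,1,step=.03)
print(proj('wrist',[.4072,.2672,.06],s))"
```

```text
[[276.26563536 225.49387478]
 [276.27294736 230.93644951]] [[0.269 0.072 0.071 0.072 0.071 0.071 0.072 0.074 0.072]
 [0.269 0.072 0.072 0.071 0.072 0.071 0.072 0.071 0.071]
 [0.071 0.071 0.071 0.072 0.071 0.072 0.072 0.072 0.072]
 [0.07  0.071 0.073 0.072 0.072 0.072 0.071 0.071 0.072]
 [0.07  0.071 0.072 0.071 0.071 0.072 0.071 0.071 0.071]]
t 9.82 p [0.4009 0.2664 0.1353] psi 1.7711 z [-0.0149 -0.0059 -0.9999] F [-0.37 -0.62 -0.24] op 1.005 q6 0.23
[[-0.005,0.001,0,-0.0001,0.0026,0.0284,1],[-0.005,0.001,0,-0.0001,0.0024,0.0284,1],[-0.006,0.001,-0.001,-0.0001,0.0023,0.0285,1]]
[[288.2103238  226.55793462]]
```

View pics/w7.png

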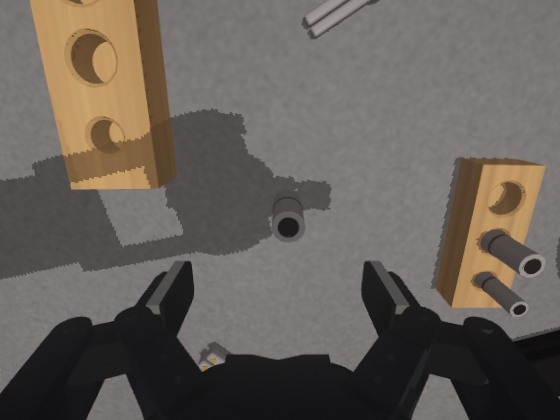

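```bash
python3 -c "
from plan import *
f=np.load('pics/w7.npz');s=dict(eef_pos=f['p'],orientation=f['q'])
print(dep('wrist',[(75,184),(150,184),(174,176),(140,150)],f['d'],s).round(3))"
```

```text
[[0.241 0.261 0.042]
 [0.299 0.273 0.043]
 [0.306 0.272 0.008]
 [0.29  0.297 0.043]]
```

The decoy block ends at x≈0.31 and the finger's back at ≈0.35, so it clears. Descending.

apply_moves([
  [[-0.015, 0.002, 0, 0, 0.004, 0.022, 1], [0, 0, 0, 0, 0.002, 0.025, 1], [0, 0, 0, 0, 0.001, 0.025, 1], [0, 0, 0, 0, 0, 0, 1], [0, 0, 0, 0, 0, 0, 1]],
])

```text
time: 10.45
eef_pos: [0.4129, 0.2671, 0.0629]
orientation: [0.634, 0.773, 0.001, 0.001]
ft_force: [1.2, -0.0, 0.5]
opening: 0.998
```

```bash
python3 -c "
from plan import *
st();plan(.4072,.2672,.05,1.772,1,step=.03)"
```

```text
t 10.45 p [0.4129 0.2671 0.0629] psi 1.7673 z [ 3.1e-03 -1.0e-04 -1.0e+00] F [ 1.19 -0.03  0.48] op 0.998 q6 0.23
[[0.003,0.001,-0.005,0.0012,-0.0056,0.0129,1]]
```

apply_moves([
  [[0.003, 0.001, -0.005, 0.0012, -0.0056, 0.0125, 1], [0, 0, 0, 0, 0, 0, 1]],
])

```text
time: 10.7
eef_pos: [0.408, 0.2676, 0.0511]
orientation: [0.632, 0.775, 0.001, 0.0]
ft_force: [-0.4, 0.6, -0.6]
opening: 0.999
```

```bash
python3 -c "
from plan import *
st();plan(.4072,.2672,.0505,1.772,1,step=.03)"
```

```text
t 10.7 p [0.408  0.2676 0.0511] psi 1.7723 z [ 0.002   0.0014 -1.    ] F [-0.38  0.57 -0.64] op 0.999 q6 0.23
[[0.002,-0.001,0,-0.0002,-0.0008,0.0006,1]]
```

apply_moves([
  [[0.002, -0.001, 0, -0.0002, -0.0008, 0.0006, 1], [0, 0, 0, 0, 0, 0, 0.2], [0, 0, 0, 0, 0, 0, -0.2], [0, 0, 0, 0, 0, 0, -1], [0, 0, 0, 0, 0, 0, -1], [0, 0, 0, 0, 0, 0, -1], [0, 0, 0, 0, 0, 0, -1]],
], grip_force=40)

```text
time: 11.58
eef_pos: [0.408, 0.2677, 0.052]
orientation: [0.632, 0.775, 0.001, 0.001]
ft_force: [0.3, 0.5, -0.6]
opening: 0.267
```

```bash
python3 -c "
from plan import *
st();plan(.4072,.2672,.15,1.772,-1,step=.03)"
```

```text
t 11.57 p [0.408  0.2677 0.052 ] psi 1.7727 z [ 0.0027  0.001  -1.    ] F [ 0.3   0.53 -0.61] op 0.267 q6 0.23
[[0.001,0,0,0,0,-0.025,-1],[0.001,0,0,0,0,-0.024,-1],[0,0,0,0,0,-0.025,-1],[0.001,0,0.001,0,-0.001,-0.024,-1]]
```

apply_moves([
  [[0.001, 0, 0, 0, 0, -0.025, -1], [0.001, 0, 0, 0, 0, -0.024, -1], [0, 0, 0, 0, 0, -0.025, -1], [0.001, 0, 0.001, 0, -0.001, -0.02, -1], [0, 0, 0, 0, 0, 0, -1]],
])

```text
time: 12.2
eef_pos: [0.405, 0.2665, 0.1456]
orientation: [0.633, 0.774, -0.002, -0.001]
ft_force: [-0.4, 0.1, -1.6]
opening: 0.269
```

```bash
python3 -c "
from plan import *
s,im,D=save('wrist','w8');st();plan(.5777,.3145,.145,1.772,-1,step=.035)
print(proj('wrist',s['eef_pos']+[0,0,.009],s))"
```

```text
t 12.25 p [0.4043 0.2662 0.1443] psi 1.7715 z [-0.0075 -0.0029 -1.    ] F [ 0.47  0.55 -1.47] op 0.271 q6 0.23
[[-0.001,0,0,0.002,0.03,0,-1],[-0.001,0,0,0.002,0.03,0,-1],[-0.001,0,0,0.002,0.03,0,-1],[-0.002,0,0,0.002,0.03,-0.001,-1],[-0.001,0.001,0,0.002,0.03,0,-1],[-0.002,0,0,0.003,0.03,-0.001,-1]]
[[277.96947229 297.34829552]]
```

View pics/w8.png

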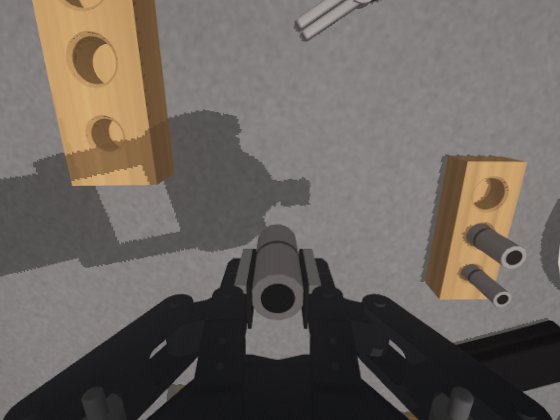

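The large socket is held and centred at (278,298). Moving over the large bore.

apply_moves([
  [[-0.001, 0, 0, 0.002, 0.03, -0.001, -1], [-0.001, 0, 0, 0.002, 0.03, -0.001, -1], [-0.002, 0, 0, 0.002, 0.03, -0.002, -1], [-0.002, 0, 0, 0.002, 0.03, -0.002, -1], [-0.002, 0.001, 0, 0.002, 0.025, -0.002, -1], [-0.003, 0, 0, 0.002, 0.02, -0.002, -1], [0, 0, 0, 0, 0, 0, -1]],
])

```text
time: 13.12
eef_pos: [0.5618, 0.3093, 0.1369]
orientation: [0.633, 0.774, -0.008, -0.004]
ft_force: [-0.4, -0.6, -1.0]
opening: 0.268
```

```bash
python3 -c "
from plan import *
st();plan(.5777,.3145,.12,1.772,-1,step=.035)"
```

```text
t 13.12 p [0.5618 0.3093 0.1369] psi 1.7717 z [-0.0165 -0.0079 -0.9998] F [-0.4  -0.63 -0.99] op 0.268 q6 0.19
[[-0.018,0.004,0,0.002,0.017,0.0166,-1]]
```

apply_moves([
  [[-0.018, 0.004, 0, 0.002, 0.0165, 0.015, -1], [0, 0, 0, 0, 0, 0, -1]],
])

```text
time: 13.38
eef_pos: [0.5748, 0.3136, 0.1179]
orientation: [0.633, 0.775, -0.003, -0.001]
ft_force: [-0.6, 0.1, -1.5]
opening: 0.271
```

```bash
python3 -c "
from plan import *
st();plan(.5777,.3145,.1,1.772,-1,step=.012)"
```

```text
t 13.38 p [0.5748 0.3136 0.1179] psi 1.7719 z [-0.0053 -0.0026 -1.    ] F [-0.61  0.13 -1.48] op 0.271 q6 0.19
[[-0.003,0.001,0,0.0002,0.0016,0.0089,-1],[-0.003,0,0,0.0001,0.0015,0.009,-1]]
```

apply_moves([
  [[-0.003, 0.001, 0, 0.0002, 0.0018, 0.01, -1], [-0.003, 0, 0, 0.0001, 0.0012, 0.01, -1], [0, 0, 0, 0, 0, 0, -1], [0, 0, 0, 0, 0, 0, -1]],
])

```text
time: 13.88
eef_pos: [0.5755, 0.3141, 0.0962]
orientation: [0.632, 0.775, -0.001, -0.0]
ft_force: [0.5, -0.1, -0.8]
opening: 0.263
```

```bash
python3 -c "
from plan import *
s,im,D=save('wrist','w9');st();plan(.5777,.3145,.086,1.772,-1,step=.012)
cv2.imwrite('pics/w9b.png',cv2.resize(im[150:350,190:370],None,fx=3,fy=3,interpolation=cv2.INTER_CUBIC)[:,:,::-1])
print(proj('wrist',[.5777,.3145,.03],s))"
```

```text
t 13.93 p [0.5754 0.314  0.0961] psi 1.7724 z [-0.0019 -0.0012 -1.    ] F [-0.44 -0.33 -2.07] op 0.268 q6 0.18
[[-0.002,0.001,0,0,0.0023,0.0101,-1]]
[[281.20090059 231.17058373]]
```

View pics/w9b.png

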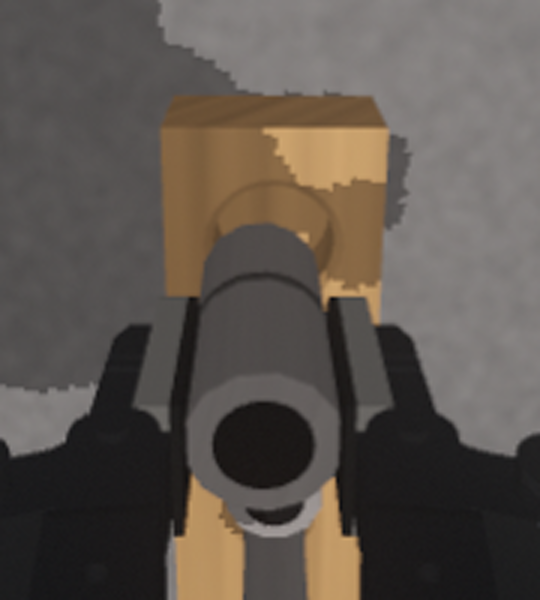

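apply_moves([
  [[-0.002, 0.001, 0, 0, 0.003, 0.007, -1], [0, 0, 0, 0, 0, 0, -1]],
])

```text
time: 14.18
eef_pos: [0.5789, 0.3148, 0.0893]
orientation: [0.632, 0.775, 0.001, 0.0]
ft_force: [-0.4, -0.1, -2.1]
opening: 0.267
```

```bash
python3 -c "
from plan import *
st();plan(.5777,.3145,.075,1.772,-1,step=.012)"
```

```text
t 14.18 p [0.5789 0.3148 0.0893] psi 1.7724 z [ 1.1e-03  7.0e-04 -1.0e+00] F [-0.4  -0.06 -2.09] op 0.267 q6 0.18
[[0.001,0,0,0,-0.0006,0.0072,-1],[0,0,0,-0.0001,-0.0006,0.0071,-1]]
```

apply_moves([
  [[0.001, 0, 0, 0, -0.001, 0.005, -1], [0, 0, 0, -0.0001, -0.0005, 0.004, -1], [0, 0, 0, 0, 0, 0, -1]],
])

```text
time: 14.55
eef_pos: [0.5775, 0.3144, 0.0798]
orientation: [0.632, 0.775, 0.0, -0.0]
ft_force: [0.3, 0.3, -1.1]
opening: 0.266
```

```bash
python3 -c "
from plan import *
st();plan(.5777,.3145,.07,1.772,-1,step=.012)"
```

```text
t 14.55 p [0.5775 0.3144 0.0798] psi 1.7724 z [ 1.e-04  5.e-04 -1.e+00] F [ 0.32  0.35 -1.09] op 0.266 q6 0.18
[[0,0,0,0,0.0002,0.0098,-1]]
```

apply_moves([
  [[0, 0, 0, 0, 0.0002, 0.006, -1], [0, 0, 0, 0, 0, 0.006, -1], [0, 0, 0, 0, 0, 0.004, -1], [0, 0, 0, 0, 0, 0, -1]],
])

```text
time: 15.05
eef_pos: [0.5775, 0.3144, 0.0624]
orientation: [0.632, 0.775, 0.0, -0.0]
ft_force: [-0.8, 0.4, -0.5]
opening: 0.271
```

```bash
python3 -c "
from plan import *
st();plan(.5777,.3145,.062,1.772,-1,step=.012)"
```

```text
t 15.05 p [0.5775 0.3144 0.0624] psi 1.7724 z [-3.e-04  4.e-04 -1.e+00] F [-0.81  0.37 -0.55] op 0.271 q6 0.18
[[0,0,0,0,0.0002,0.0004,-1]]
```

Release, rise, then look.

apply_moves([
  [[0, 0, 0, 0, 0, 0.0004, -1], [0, 0, 0, 0, 0, 0, 0.4], [0, 0, 0, 0, 0, 0, 0.4], [0, 0, 0, 0, 0, 0, 0.4], [0, 0, 0, 0, 0, -0.02, 0.4], [0, 0, 0, 0, 0, -0.035, 0.4], [0, 0, 0, -0.01, 0, -0.05, 1], [0, 0, 0, -0.02, 0, -0.05, 1], [0, 0, 0, -0.02, 0, -0.02, 1], [0, 0, 0, 0, 0, 0, 1]],
])

```text
time: 16.3
eef_pos: [0.589, 0.2644, 0.2502]
orientation: [0.632, 0.775, 0.003, 0.002]
ft_force: [0.9, 0.7, -0.1]
opening: 0.998
```

```bash
python3 -c "
from plan import *
s,im,D=save('wrist','w10');st()
c=np.array([.5852,.2773]);v=np.array([-.2,.98])
p=proj('wrist',[[*(c+k*.038*v),.07] for k in(-1,0,1)],s);print(p)
P=cloud('wrist',D,s)
x0,y0=int(p[1,0])-70,int(p[1,1])-80
cv2.imwrite('pics/w10b.png',cv2.resize(im[max(y0,0):y0+160,x0:x0+140],None,fx=4,fy=3.7,interpolation=cv2.INTER_CUBIC)[:,:,::-1]);print(x0,y0)
m=(P[...,2]>.06)&(P[...,2]<.09)&(abs(P[...,0]-c[0])<.03)&(abs(P[...,1]-c[1])<.06)
n,l=cv2.connectedComponents(m.astype(np.uint8))
for i in range(1,n):
  q=P[l==i]
  if len(q)>20: print(len(q),q.min(0).round(4),q.max(0).round(4),((q.min(0)+q.max(0))/2).round(4),np.median(q[:,2]).round(4))
print('expect',[(c+k*.038*v).round(4) for k in(-1,0,1)])
"
```

```text
t 16.35 p [0.5884 0.2649 0.2489] psi 1.7737 z [ 0.0056  0.0025 -1.    ] F [ 0.31  0.43 -0.08] op 0.998 q6 0.1
[[275.24986169 210.56746819]
 [275.22882038 176.2267064 ]
 [275.20789363 139.2159366 ]]
205 96
487 [0.565  0.3021 0.0607] [0.5889 0.3265 0.0738] [0.577  0.3143 0.0672] 0.0715
307 [0.5751 0.268  0.0601] [0.5946 0.2872 0.0737] [0.5849 0.2776 0.0669] 0.0715
176 [0.5858 0.2334 0.0601] [0.6003 0.2481 0.0733] [0.593  0.2407 0.0667] 0.0713
expect [array([0.5928, 0.2401]), array([0.5852, 0.2773]), array([0.5776, 0.3145])]
```

View pics/w10b.png

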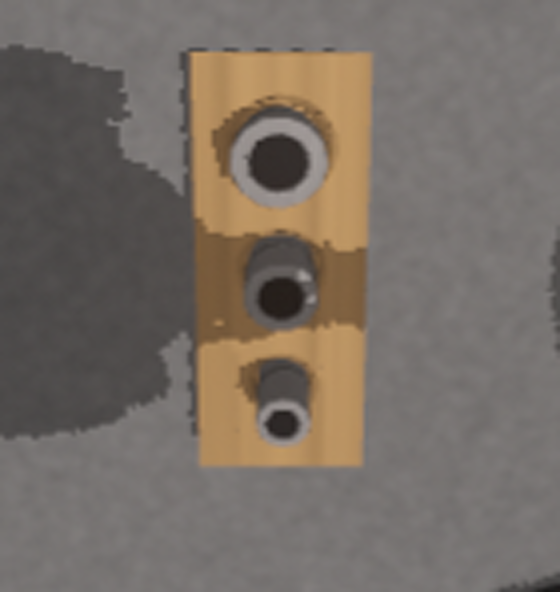

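All three tops sit at the same height (71.5 mm by depth, bias about 1.5) and are within 0.7 mm of the expected places. Now to the magnifier.

```bash
python3 -c "
from plan import *
plan(.53,-.25,.26,.06,1,step=.05,n=12)"
```

```text
[[0,-0.001,0.143,-0.041,-0.013,-0.001,1],[0,0,0.143,-0.043,-0.007,-0.001,1],[0,-0.001,0.143,-0.043,-0.001,-0.001,1],[0,-0.001,0.143,-0.043,0.005,-0.001,1],[0,-0.001,0.143,-0.042,0.011,-0.001,1],[0.001,-0.001,0.143,-0.04,0.017,-0.001,1],[0.001,0,0.143,-0.037,0.022,-0.001,1],[0,0,0.143,-0.033,0.027,-0.001,1],[0,-0.001,0.142,-0.029,0.032,-0.001,1],[0.001,0,0.143,-0.025,0.035,-0.001,1],[0,-0.001,0.142,-0.019,0.039,-0.001,1],[0.001,0,0.143,-0.014,0.041,0,1]]
```

apply_moves([
  [[0, -0.001, 0.143, -0.041, -0.013, -0.001, 1], [0, 0, 0.143, -0.043, -0.007, -0.001, 1], [0, -0.001, 0.143, -0.043, -0.001, -0.001, 1], [0, -0.001, 0.143, -0.043, 0.005, -0.001, 1], [0, -0.001, 0.143, -0.042, 0.011, -0.001, 1], [0.001, -0.001, 0.143, -0.04, 0.017, -0.001, 1], [0.001, 0, 0.143, -0.037, 0.022, -0.001, 1], [0, 0, 0.143, -0.033, 0.027, -0.001, 1], [0, -0.001, 0.142, -0.029, 0.032, -0.001, 1], [0.001, 0, 0.143, -0.025, 0.035, -0.001, 1], [0, -0.001, 0.142, -0.019, 0.039, -0.001, 1], [0.001, 0, 0.13, -0.01, 0.03, 0, 1], [0, 0, 0, 0, 0, 0, 1], [0, 0, 0, 0, 0, 0, 1]],
])

```text
time: 18.1
eef_pos: [0.5039, -0.2406, 0.215]
orientation: [0.999, 0.013, -0.031, -0.011]
ft_force: [-0.5, -0.3, -1.7]
opening: 1.002
```

```bash
python3 -c "
from plan import *
s,im,D=save('wrist','w11');st()"
```

```text
t 18.15 p [ 0.5039 -0.2404  0.215 ] psi 0.0273 z [-0.0635  0.0212 -0.9978] F [ 0.35 -0.07 -0.18] op 1.002 q6 0.98
```

View pics/w11.png

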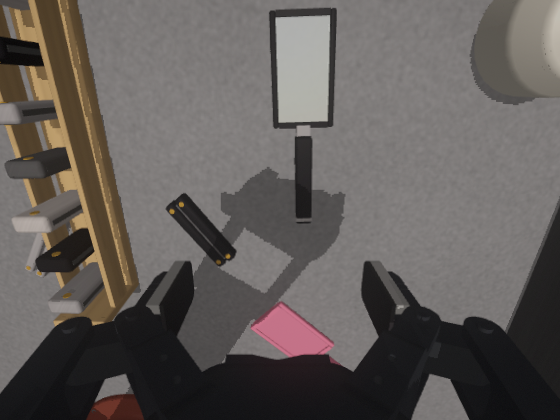

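The magnifier frame centre is at about (303,68), the handle runs (303,138)–(303,220). folder2 is at (200,230). Crop for precision.

```bash
python3 -c "
from plan import *
im=np.load('pics/w11.npz')['im']
cv2.imwrite('pics/f.png',cv2.resize(im[0:230,255:355],None,fx=5,fy=2.6,interpolation=cv2.INTER_CUBIC)[:,:,::-1])"
```

```text
(no output)
```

View pics/f.png

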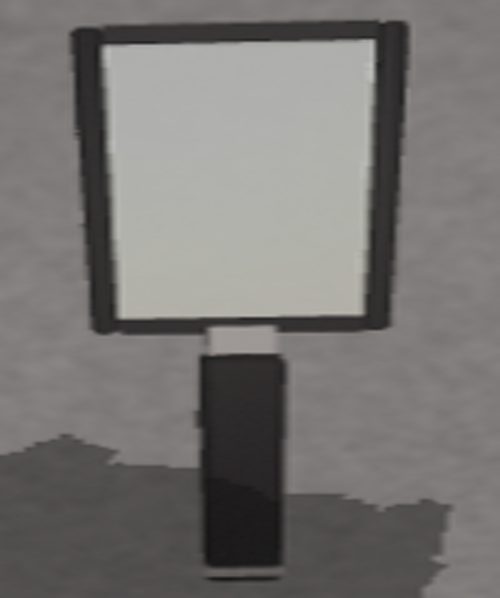

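```bash
python3 -c "
from plan import *
f=np.load('pics/w11.npz');s=dict(eef_pos=f['p'],orientation=f['q'])
A=lambda x,y:(255+(x+.5)/5-.5,(y+.5)/2.6-.5)
c=onz('wrist',[A(75,29),A(407,22),A(389,329),A(95,332)],.008,s);print(c.round(4),c.mean(0).round(4))
d=[c[0]-c[3],c[1]-c[2]];print([np.arctan2(v[1],v[0]).round(4) for v in d],[np.linalg.norm(v).round(4) for v in d],np.linalg.norm(c[0]-c[1]),np.linalg.norm(c[2]-c[3]))
h=onz('wrist',[A(199,355),A(285,355),A(283,568),A(206,568)],.02,s);print(h.round(4)); a=(h[0]+h[1])/2;b=(h[2]+h[3])/2;v=a-b;print(np.linalg.norm(v),np.arctan2(v[1],v[0]), np.linalg.norm(h[0]-h[1]))
P=cloud('wrist',f['d'],s);print(P[180,303],P[68,303],P[280,300])
"
```

```text
[[ 0.659  -0.2242  0.008 ]
 [ 0.6627 -0.2866  0.008 ]
 [ 0.554  -0.2931  0.008 ]
 [ 0.5509 -0.2304  0.008 ]] [ 0.6066 -0.2586  0.008 ]
[np.float64(0.0568), np.float64(0.0591)] [np.float64(0.1082), np.float64(0.1089)] 0.06251788425731498 0.06277445467116237
[[ 0.544  -0.2526  0.02  ]
 [ 0.5446 -0.2705  0.02  ]
 [ 0.4513 -0.2764  0.02  ]
 [ 0.4506 -0.2587  0.02  ]]
0.0935484083391852 0.06426289099558863 0.017882492662216976
[ 0.4974569  -0.26414569  0.02193115] [ 0.61005867 -0.25859884  0.00680543] [ 0.35235655 -0.26981971  0.0027865 ]
```

```bash
python3 -c "
from plan import *
f=np.load('pics/w11.npz');s=dict(eef_pos=f['p'],orientation=f['q'])
print(onz('wrist',[(168,205),(186,195),(236,252),(220,265)],.018,s).round(3))
plan(.5188,-.2635,.13,.06,1,step=.03)"
```

```text
[[ 0.461 -0.11   0.018]
 [ 0.474 -0.132  0.018]
 [ 0.401 -0.188  0.018]
 [ 0.382 -0.167  0.018]]
[[-0.008,0.021,-0.011,0.0065,0.0085,0.0278,1],[-0.008,0.021,-0.011,0.0059,0.0083,0.028,1],[-0.008,0.021,-0.011,0.0052,0.0082,0.0281,1]]
```

apply_moves([
  [[-0.008, 0.021, -0.011, 0.0065, 0.0085, 0.0278, 1], [-0.008, 0.021, -0.011, 0.0059, 0.0083, 0.028, 1], [-0.008, 0.021, -0.011, 0.0052, 0.0082, 0.0281, 1], [0, 0, 0, 0, 0, 0, 1]],
])

```text
time: 18.65
eef_pos: [0.5205, -0.2585, 0.1267]
orientation: [0.999, 0.035, 0.001, -0.001]
ft_force: [0.3, 0.4, -0.3]
opening: 1.001
```

```bash
python3 -c "
from plan import *
st();plan(.5188,-.2635,.06,.06,1,step=.03)"
```

```text
t 18.65 p [ 0.5205 -0.2585  0.1267] psi 0.0702 z [ 0.0016  0.0016 -1.    ] F [ 0.26  0.38 -0.32] op 1.001 q6 0.91
[[0,-0.001,0.003,-0.0007,0.0017,0.0222,1],[-0.001,0,0.004,-0.0007,0.0017,0.0222,1],[0,-0.001,0.003,-0.0007,0.0016,0.0223,1]]
```

apply_moves([
  [[0, -0.001, 0.003, -0.0007, 0.0017, 0.0222, 1], [-0.001, 0, 0.004, -0.0007, 0.0017, 0.0222, 1], [0, -0.001, 0.003, -0.0007, 0.0016, 0.0223, 1], [0, 0, 0, 0, 0, 0, 1]],
])

```text
time: 19.15
eef_pos: [0.5207, -0.2621, 0.0594]
orientation: [0.999, 0.032, 0.001, 0.001]
ft_force: [-0.3, 0.9, -0.3]
opening: 0.997
```

```bash
python3 -c "
from plan import *
s,im,D=save('wrist','w12');st();plan(.5188,-.2635,.026,.06,1,step=.02)
print(proj('wrist',[.5188,-.2635,.02],s))"
```

```text
t 19.2 p [ 0.5216 -0.2626  0.0609] psi 0.0633 z [ 0.0046 -0.0027 -1.    ] F [-0.15  0.03  0.38] op 1.001 q6 0.91
[[0.001,-0.002,0.002,-0.0015,0.0003,0.0174,1],[0.002,-0.002,0.001,-0.0015,0.0003,0.0175,1]]
[[280.04136097 250.11846019]]
```

View pics/w12.png

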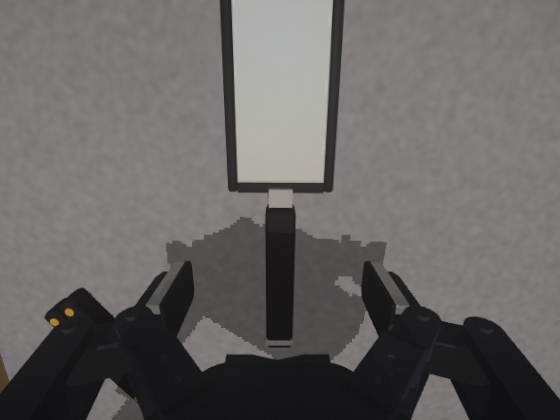

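apply_moves([
  [[0.001, -0.002, 0.002, -0.0015, 0.0003, 0.0165, 1], [0.002, -0.002, 0.001, -0.0015, 0.0003, 0.0165, 1], [0, 0, 0, 0, 0, 0, 1]],
])

```text
time: 19.58
eef_pos: [0.52, -0.2641, 0.0279]
orientation: [1.0, 0.03, 0.002, 0.001]
ft_force: [0.6, -0.2, -0.4]
opening: 0.999
```

```bash
python3 -c "
from plan import *
st();plan(.5188,-.2635,.026,.06,1,step=.02)"
```

```text
t 19.57 p [ 0.52   -0.2641  0.0279] psi 0.0606 z [ 0.0032 -0.0018 -1.    ] F [ 0.65 -0.23 -0.36] op 0.999 q6 0.91
[[0.002,-0.003,0.001,-0.0011,-0.0007,0.0019,1]]
```

apply_moves([
  [[0.002, -0.003, 0.001, -0.0011, -0.0007, 0.002, 1], [0, 0, 0, 0, 0, 0, 0.3], [0, 0, 0, 0, 0, 0, -0.1], [0, 0, 0, 0, 0, 0, -0.4], [0, 0, 0, 0, 0, 0, -0.4]],
], grip_force=60)

```text
time: 20.2
eef_pos: [0.5197, -0.2641, 0.0272]
orientation: [1.0, 0.03, 0.001, 0.001]
ft_force: [-0.4, -0.5, -0.7]
opening: 0.303
```

```bash
python3 -c "
from plan import *
st();plan(.5188,-.2635,.0255,.06,-1,step=.02)"
```

```text
t 20.2 p [ 0.5197 -0.2641  0.0272] psi 0.0594 z [ 0.0021 -0.0013 -1.    ] F [-0.42 -0.49 -0.67] op 0.303 q6 0.91
[[0.001,-0.002,-0.001,-0.0009,-0.0007,0.0017,-1]]
```

Close onto the handle.

apply_moves([
  [[0.001, -0.002, -0.001, -0.0009, -0.0007, 0.0025, -0.4], [0, 0, 0, 0, 0, 0, -1], [0, 0, 0, 0, 0, 0, -1], [0, 0, 0, 0, 0, 0, -1], [0, 0, 0, 0, 0, 0, -1]],
], grip_force=60)

```text
time: 20.82
eef_pos: [0.5188, -0.2635, 0.0248]
orientation: [1.0, 0.03, 0.0, 0.0]
ft_force: [-0.7, 0.6, 0.4]
opening: 0.195
```

```bash
python3 -c "
from plan import *
st()"
```

```text
t 20.82 p [ 0.5188 -0.2635  0.0248] psi 0.0605 z [ 1.e-04 -6.e-04 -1.e+00] F [-0.71  0.58  0.41] op 0.195 q6 0.91
```

apply_moves([
  [[0, 0, 0, 0, 0, -0.01, -1], [0, 0, 0, 0, 0, -0.015, -1], [0, 0, 0, 0, 0, -0.02, -1], [0, 0, 0, 0, 0, -0.02, -1], [0, 0, 0, 0, 0, 0, -1]],
])

```text
time: 21.45
eef_pos: [0.5195, -0.2639, 0.0959]
orientation: [1.0, 0.03, 0.001, 0.001]
ft_force: [-0.4, -0.3, -1.9]
opening: 0.193
```

```bash
python3 -c "
from plan import *
s,im,D=save('wrist','w13');st()
s2,im2,D2=save('side','s13')"
```

```text
t 21.5 p [ 0.5189 -0.2635  0.0947] psi 0.0605 z [ 7.e-04 -1.e-03 -1.e+00] F [ 0.41 -0.22 -1.37] op 0.194 q6 0.91
```

View pics/w13.png

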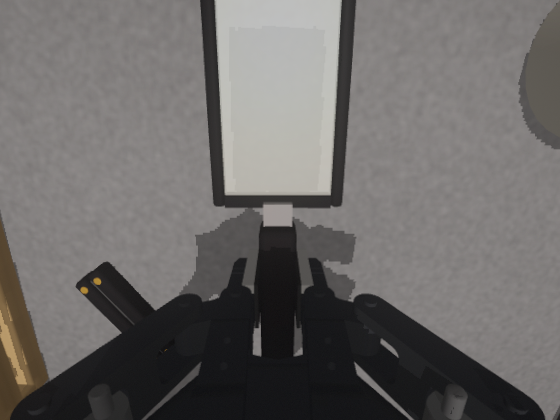

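View pics/s13.png

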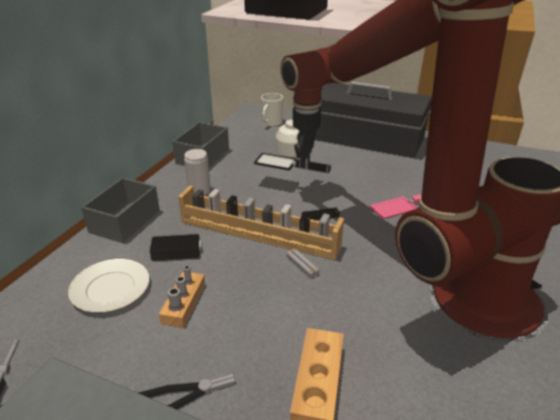

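The magnifier is lifted. I check its tilt and placement in the tool frame.

```bash
cat > mag.py <<'E'
from plan import *
def mag(fn):
    f=np.load(f'pics/{fn}.npz');s=dict(eef_pos=f['p'],orientation=f['q']);Rm=R.from_quat(f['q']).as_matrix()
    P=(cloud('wrist',f['d'],s)-f['p'])@Rm
    m=(P[...,2]>-.005)&(P[...,2]<.045)&(P[...,0]>.02)&(P[...,0]<.16)&(abs(P[...,1])<.05)&(f['d']>0)
    m[260:]=False
    q=P[m]; fr=q[q[:,0]>.038]; A=np.c_[fr[:,:2],np.ones(len(fr))]
    c=np.linalg.lstsq(A,fr[:,2],rcond=None)[0]; print('n',len(fr),'slope x,y',c[:2].round(4),'z at lens(.088)',(c[0]*.088+c[2]).round(4))
    ys=[(round(x,3),fr[abs(fr[:,0]-x)<.004][:,1].min().round(4),fr[abs(fr[:,0]-x)<.004][:,1].max().round(4)) for x in (.045,.06,.08,.1)]
    print(ys,'x range',fr[:,0].min().round(4),fr[:,0].max().round(4))
E
python3 -c "
from mag import *
mag('w13')
plan(.5188,-.2635,.26,.06,-1,step=.04)"
```

```text
n 28313 slope x,y [ 0.0029 -0.0001] z at lens(.088) 0.0171
[(0.045, np.float64(-0.0323), np.float64(0.0318)), (0.06, np.float64(-0.0325), np.float64(0.0318)), (0.08, np.float64(-0.0325), np.float64(0.0316)), (0.1, np.float64(-0.0327), np.float64(0.0317))] x range 0.038 0.1229
[[0,0,0,0,0,-0.033,-1],[0,0,0,0,0,-0.033,-1],[0,0,0,0,0,-0.034,-1],[0,0.001,0,0,0,-0.033,-1],[0,0,0.001,0,0,-0.034,-1]]
```

Level within 0.003 rad in the tool frame, underside 25 mm ahead of the TCP. Raise, then carry high over the rack.

apply_moves([
  [[0, 0, 0, 0, 0, -0.02, -1], [0, 0, 0, 0, 0, -0.03, -1], [0, 0, 0, 0, 0, -0.033, -1], [0, 0, 0, 0, 0, -0.033, -1], [0, 0, 0, 0, 0, -0.03, -1], [0, 0, 0, 0, 0, -0.015, -1], [0, 0, 0, 0, 0, 0, -1]],
])

```text
time: 22.42
eef_pos: [0.5169, -0.262, 0.2602]
orientation: [1.0, 0.03, -0.003, -0.002]
ft_force: [-0.6, -0.4, -1.2]
opening: 0.195
```

```bash
python3 -c "
from plan import *
st();plan(.6028,.1911,.25,1.772,-1,n=16)"
```

```text
t 22.43 p [ 0.5169 -0.262   0.2602] psi 0.0606 z [-0.0059  0.0035 -1.    ] F [-0.59 -0.43 -1.22] op 0.195 q6 0.91
[[0,0,-0.107,0.007,-0.028,0.001,-1],[-0.001,0,-0.107,0.01,-0.027,0.001,-1],[0,0,-0.107,0.013,-0.026,0.001,-1],[-0.001,0,-0.107,0.016,-0.024,0.001,-1],[0,0,-0.107,0.018,-0.022,0.001,-1],[-0.001,0,-0.107,0.02,-0.02,0.001,-1],[0,0,-0.107,0.022,-0.018,0,-1],[-0.001,0,-0.107,0.024,-0.016,0,-1],[0,0,-0.107,0.026,-0.013,0.001,-1],[-0.001,0,-0.107,0.027,-0.01,0,-1],[0,0,-0.107,0.028,-0.007,0.001,-1],[-0.001,0,-0.107,0.029,-0.004,0,-1],[-0.001,0,-0.107,0.029,-0.001,0.001,-1],[0,0,-0.107,0.029,0.002,0,-1],[-0.001,0,-0.107,0.028,0.004,0.001,-1],[0,0.001,-0.106,0.028,0.008,0,-1]]
```

apply_moves([
  [[0, 0, -0.107, 0.007, -0.028, 0, -1], [0, 0, -0.107, 0.01, -0.027, 0, -1], [0, 0, -0.107, 0.013, -0.026, 0, -1], [0, 0, -0.107, 0.016, -0.024, 0, -1], [0, 0, -0.107, 0.018, -0.022, 0, -1], [0, 0, -0.107, 0.02, -0.02, 0, -1], [0, 0, -0.08, 0.015, -0.013, 0, -1], [0, 0, 0, 0, 0, 0, -1]],
])

```text
time: 23.42
eef_pos: [0.5459, -0.0655, 0.2451]
orientation: [0.92, 0.391, -0.011, -0.011]
ft_force: [-0.8, -0.0, -1.3]
opening: 0.197
```

```bash
python3 -c "
from plan import *
st();plan(.6028,.1911,.25,1.772,-1,n=9)"
```

```text
t 23.43 p [ 0.5459 -0.0655  0.2451] psi 0.8046 z [-0.0293  0.0124 -0.9995] F [-0.77 -0.01 -1.29] op 0.197 q6 0.51
[[-0.004,0,-0.107,0.025,-0.015,0,-1],[-0.004,0,-0.108,0.026,-0.013,0,-1],[-0.004,0,-0.107,0.028,-0.01,-0.001,-1],[-0.003,-0.001,-0.108,0.028,-0.006,-0.001,-1],[-0.004,0,-0.107,0.029,-0.003,-0.001,-1],[-0.003,-0.001,-0.108,0.029,0,0,-1],[-0.004,0,-0.107,0.029,0.003,-0.001,-1],[-0.003,-0.001,-0.108,0.029,0.006,0,-1],[-0.003,0,-0.107,0.028,0.008,-0.001,-1]]
```

apply_moves([
  [[-0.02, 0.01, -0.107, 0.025, -0.015, -0.002, -1], [-0.01, 0, -0.108, 0.026, -0.013, -0.002, -1], [-0.004, 0, -0.107, 0.028, -0.01, -0.001, -1], [-0.003, -0.001, -0.108, 0.028, -0.006, -0.001, -1], [-0.004, 0, -0.107, 0.029, -0.003, -0.001, -1], [-0.003, -0.001, -0.108, 0.029, 0, 0, -1], [-0.004, 0, -0.107, 0.029, 0.003, -0.001, -1], [-0.003, -0.001, -0.108, 0.025, 0.006, 0, -1], [-0.003, 0, -0.08, 0.015, 0.006, -0.001, -1], [0, 0, 0, 0, 0, 0, -1]],
])

```text
time: 24.68
eef_pos: [0.598, 0.1726, 0.2394]
orientation: [0.639, 0.769, -0.003, 0.005]
ft_force: [0.5, 0.3, -1.1]
opening: 0.19
```

```bash
python3 -c "
from plan import *
st();plan(.6028,.1911,.22,1.772,-1,step=.02)"
```

```text
t 24.68 p [0.598  0.1726 0.2394] psi 1.7553 z [ 0.0035 -0.0119 -0.9999] F [ 0.45  0.29 -1.06] op 0.19 q6 -0.02
[[0.001,0.006,-0.008,0.0088,0.004,0.0096,-1],[0,0.006,-0.009,0.0086,0.0041,0.0096,-1]]
```

apply_moves([
  [[0.001, 0.006, -0.008, 0.0088, 0.004, 0.0096, -1], [0, 0.006, -0.009, 0.0086, 0.0041, 0.0096, -1], [0, 0, 0, 0, 0, 0, -1], [0, 0, 0, 0, 0, 0, -1]],
])

```text
time: 25.18
eef_pos: [0.6023, 0.1896, 0.2163]
orientation: [0.634, 0.773, -0.002, -0.001]
ft_force: [-1.1, 0.2, -1.1]
opening: 0.193
```

```bash
python3 -c "
from mag import *
s,im,D=save('wrist','w14');st();mag('w14');plan(.6028,.1911,.16,1.772,-1,step=.02)
c=np.array([.5852,.2773]);v=np.array([-.2,.98])
print(proj('wrist',[[*(c+k*.038*v),.07] for k in(-1,0,1)],s))
"
```

```text
t 25.23 p [0.6023 0.1895 0.2163] psi 1.7675 z [-0.0039 -0.0011 -1.    ] F [ 0.79  0.75 -0.72] op 0.192 q6 -0.01
n 28621 slope x,y [0.0038 0.0019] z at lens(.088) 0.0171
[(0.045, np.float64(-0.0325), np.float64(0.0319)), (0.06, np.float64(-0.0322), np.float64(0.0317)), (0.08, np.float64(-0.0324), np.float64(0.0317)), (0.1, np.float64(-0.0325), np.float64(0.0318))] x range 0.038 0.124
[[-0.001,0,-0.001,0.0005,0.0004,0.0187,-1],[-0.002,0,-0.002,0.0005,0.0003,0.0188,-1],[-0.001,0,-0.001,0.0004,0.0003,0.0188,-1]]
[[279.01031653 142.74790503]
 [278.91101472  97.90002191]
 [278.79980667  49.12309743]]
```

View pics/w14.png

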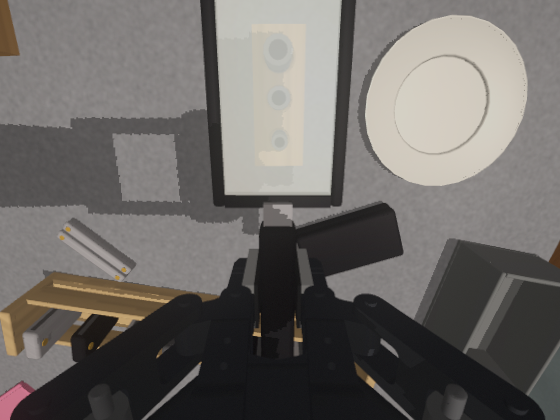

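The three sockets show through the lens at (279,142), (279,98), (279,49), on their predicted pixels. Descending.

apply_moves([
  [[-0.003, 0, -0.003, 0.0012, 0.0006, 0.017, -1], [-0.001, 0, -0.001, 0.0005, 0.0003, 0.017, -1], [0, 0, 0, 0, 0, 0.017, -1], [0, 0, 0, 0, 0, 0, -1], [0, 0, 0, 0, 0, 0, -1]],
])

```text
time: 25.85
eef_pos: [0.6022, 0.191, 0.1607]
orientation: [0.633, 0.774, -0.001, -0.0]
ft_force: [-0.4, 0.9, -0.9]
opening: 0.193
```

```bash
python3 -c "
from mag import *
st();plan(.6028,.1911,.125,1.772,-1,step=.013)"
```

```text
t 25.85 p [0.6022 0.191  0.1607] psi 1.7712 z [-1.2e-03 -7.0e-04 -1.0e+00] F [-0.44  0.93 -0.91] op 0.193 q6 -0.01
[[0,0,0,0,0.0002,0.0119,-1],[-0.001,0,0,0,0.0002,0.0119,-1],[0,0,-0.001,0,0.0003,0.0119,-1]]
```

apply_moves([
  [[0, 0, 0, 0, 0.0003, 0.0115, -1], [-0.001, 0, 0, 0, 0.0002, 0.0115, -1], [0, 0, -0.001, 0, 0.0003, 0.0115, -1], [0, 0, 0, 0, 0, 0, -1]],
])

```text
time: 26.35
eef_pos: [0.6033, 0.1912, 0.1245]
orientation: [0.632, 0.775, 0.0, 0.0]
ft_force: [-0.2, -0.9, -0.6]
opening: 0.192
```

```bash
python3 -c "
from mag import *
s,im,D=save('wrist','w15');st();mag('w15');plan(.6028,.1911,.111,1.772,-1,step=.008)
c=np.array([.5852,.2773]);v=np.array([-.2,.98])
print(proj('wrist',[[*(c+k*.038*v),.07] for k in(-1,0,1)],s))"
```

```text
t 26.4 p [0.6038 0.1913 0.1253] psi 1.7723 z [ 2.3e-03 -1.0e-04 -1.0e+00] F [-0.52  0.23 -0.28] op 0.197 q6 -0.01
n 28619 slope x,y [0.0039 0.0017] z at lens(.088) 0.0171
[(0.045, np.float64(-0.0323), np.float64(0.0319)), (0.06, np.float64(-0.0324), np.float64(0.0319)), (0.08, np.float64(-0.0326), np.float64(0.0315)), (0.1, np.float64(-0.0324), np.float64(0.0319))] x range 0.038 0.1242
[[0.001,0,0,0,-0.0005,0.0071,-1],[0.001,0.001,0,0,-0.0006,0.0072,-1]]
[[276.9446223  162.28313486]
 [276.96971842  95.22065955]
 [276.99922774  19.04637732]]
```

View pics/w15.png

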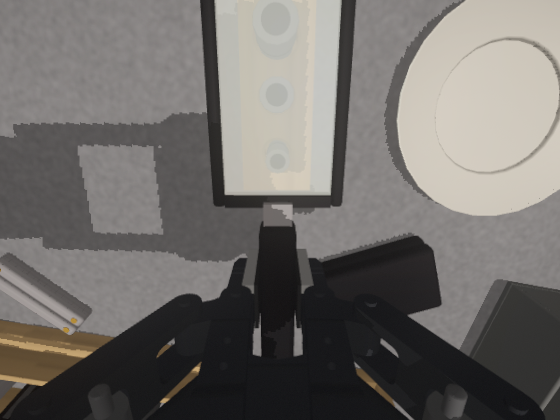

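apply_moves([
  [[0.001, 0, 0, 0, -0.0006, 0.007, -1], [0.001, 0.001, 0, 0, -0.0006, 0.0065, -1], [0, 0, 0, 0, 0, 0, -1], [0, 0, 0, 0, 0, 0, -1]],
])

```text
time: 26.9
eef_pos: [0.6033, 0.1912, 0.1119]
orientation: [0.632, 0.775, 0.001, 0.0]
ft_force: [0.1, 1.0, -0.9]
opening: 0.193
```

```bash
python3 -c "
from mag import *
s,im,D=save('wrist','w16');st();mag('w16')
save('side','s16');save('scene','c16')
a=cv2.imread('pics/s16.png');b=cv2.imread('pics/c16.png')
a=cv2.resize(a[200:340,130:290],None,fx=2.5,fy=2.5);b=cv2.resize(b[160:300,310:470],None,fx=2.5,fy=2.5)
cv2.imwrite('pics/g.png',np.hstack([a,b]));st()"
```

```text
t 26.95 p [0.6032 0.1912 0.1119] psi 1.7723 z [ 1.6e-03  9.0e-04 -1.0e+00] F [ 0.06  0.11 -1.21] op 0.199 q6 -0.01
n 28624 slope x,y [0.0039 0.0017] z at lens(.088) 0.0171
[(0.045, np.float64(-0.0321), np.float64(0.0318)), (0.06, np.float64(-0.0321), np.float64(0.0317)), (0.08, np.float64(-0.0324), np.float64(0.0316)), (0.1, np.float64(-0.0325), np.float64(0.0319))] x range 0.038 0.1243
t 27.05 p [0.6033 0.1912 0.112 ] psi 1.7723 z [ 1.9e-03  9.0e-04 -1.0e+00] F [ 0.65  0.48 -1.59] op 0.194 q6 -0.01
```

View pics/g.png

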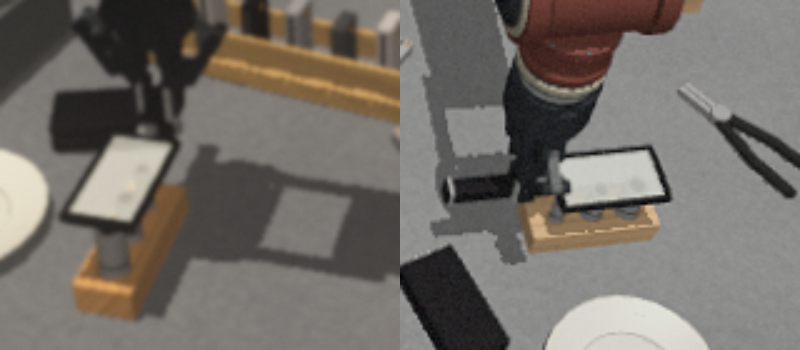

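The magnifier is level over the row in both views. One independent check of the lens centre from the scene camera.

```bash
python3 -c "
from mag import *
c=onz('scene',[((x-400)/2.5+310,y/2.5+160) for x,y in [(555,155),(656,147),(671,200),(563,212)]],.095);print(c.round(4),c.mean(0).round(4))
f=np.load('pics/c16.npz');print(np.median(cloud('scene',f['d'])[228:238,385:405,2]))
print(np.array([.6033,.1912])+.088*np.array([np.cos(1.7723),np.sin(1.7723)]))"
```

```text
[[0.5663 0.2287 0.095 ]
 [0.5486 0.3301 0.095 ]
 [0.6094 0.3367 0.095 ]
 [0.6305 0.2317 0.095 ]] [0.5887 0.2818 0.095 ]
0.09307708404095472
[0.58568743 0.27741947]
```

```bash
python3 -c "
from plan import *
st();print(r.job_done())"
```

```text
t 27.05 p [0.6033 0.1912 0.112 ] psi 1.7723 z [ 1.9e-03  9.0e-04 -1.0e+00] F [ 0.65  0.48 -1.59] op 0.194 q6 -0.01
the job is handed in; nothing more can be done
None
```

I put both loose sockets into their end bores and let go. I then carried the magnifier over the rack by its handle. I handed the job in at about 27 s, still holding it over the row; no verdict was reported.

- **Sockets:** after I released the second one, all three tops read the same height, about 71 mm by depth. They were within 0.7 mm of their bore centres. I only saw them through the lens after that.
- **Magnifier:** by arm pose and wrist camera, the lens centre is within 1 mm of the row's middle, and the long side lines up with the row. The underside is about 17 mm above the tops, and tilt is under 0.01 rad.
- **Disagreement:** a coarse reading from the scene camera put the lens about 5 mm further along the row. That is still inside the 13 mm limit.
- **Contacts:** I saw no sign of the magnifier touching the rack, block or sockets. Wrist force readings stayed at about 2 N or below.

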